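# Clear the jammed ball return of the impact tester and secure the case

### The arm

A 6-joint arm with a two-finger parallel gripper is mounted at the origin on the work surface. World frame = base frame: x ahead of the robot, y to its left, z up, the work surface at z = 0. Lengths are in m, angles in rad, forces in N, time in s.
With the tool pointing down it reaches from about 0.325 to 0.85 m from the base axis. Payload 15.5 kg.
Tool frame: the origin (TCP) lies midway between the tips of the shut fingers; the grasp point (between the pads) lies 19 mm behind it; z points along the fingers, y is the direction in which the jaws open and shut (so a half turn about z gives the same grasp; the last joint's range is limited). The gripper opens to 91 mm and grips with 3 to 60 N. Pads are 32 mm wide; open, the fingers measure 118 mm over their backs; the gripper's body (76 mm by 178 mm) begins 60 mm behind the grasp point.
Start: joints at [-1.359, 0.494, 1.345, -0, 1.302, -0.096], TCP at [0.189, -0.596, 0.214] pointing down, gripper open.
Joint ranges: [-2.91, 2.91], [-0.82, 2.16], [0.22, 2.67], [-1.22, 4.37], [0.12, 2.79], [-3.08, 3.08]. Speed limits (rad/s): [1.89, 1.89, 2.57, 3.01, 3.01, 3.01].

### API

Orientations are given as [roll, pitch, yaw] about the fixed x, y, z axes, in that order (R = Rz(yaw) Ry(pitch) Rx(roll)).
In Python, from bench import * gives the robot as it stands.
- The arm moves only by the tool send_rows, never from a script. Its argument "moves" is a list of rows, each an object of numbers: "jaw": the closure, from 0 (fully open) to 1 (shut); "tx", "ty", "tz": the shift along the tool's x, y, z in mm; "rx", "ry", "rz": the turn, a rotation vector about the tool's x, y, z in rad. In form: [{"jaw": .., "tx": .., "ty": .., "tz": .., "rx": .., "ry": .., "rz": ..}, ...]. A call has 1 to 12 rows; each row is the pose to reach, as a shift and turn from the pose measured when the call began, along the tool's axes at that moment; what a row does not reach only later rows make up. A row lasts 1/8 s, in which the tool goes at most 62.5 mm and 10.7 degrees, less where a joint would pass 70% of its speed; a pose out of reach is approached as far as the arm can. A call with a gripper value outside its range is refused whole. The fingers move at their own pace and stop on an object; "force" is the grip in N (left out, the last holds). Time passes only in rows, so rows that repeat a pose let the fingers close. It gives the time, the measured TCP pose, the force and the opening at its end, in the units of the state.
- get_obs(): the state, without advancing time (a new reading comes with each control period).
- capture(name): name is "side" or "top"; returns a dict with "frame" (420x560x3 uint8, red, green, blue), "vfov" (degrees; the focal length in pixels is half the picture's height over the tangent of half this angle, whatever the lens; pixels are square), "cx", "cy" (the principal point, pixels), "rvec" (rotation vector, rad) and "tvec" (3), from world to camera coordinates, as OpenCV has them. Camera axes: x right, y down, z forward; pixel columns grow to the right and rows downward; lengths in m; the calibration is good to about 2 mm. A picture is of the moment at which its call begins. There is no depth.
- job_done(): hands the job in, once; it reports no verdict.
Trained networks look in a picture, given as the dict that the camera call returned (one of the last four; its "shot" number tells which), for a name from the list of things; names that differ only in an ending like _2 or _b are one class to them, and where a whole thing is asked for, a point or a joint stands for the part that bears it (a point fixed in the world has none). Each returns a list of dicts, best first, with "score" (0 to 1); they miss things now and then, are a little off and sometimes report something else, mostly with a low value. They report only what shows in the picture. A call takes as long as a camera call. They do not tell look-alikes from the thing itself.
- recognise(picture, label): "at" ([column, row] in pixels, amid what is visible of it).
- outline_of(picture, label): "region" (420x560 bool, what is visible of it) and "at" ([column, row] in pixels, amid what is visible of it).
- place_of(picture, label): "at" ([column, row] in pixels: a listed point, or the origin of a listed thing).
The state is a dict: "t": time; "joint_pos": joint angles; "qd": joint speeds; "joint_efforts": joint torques, N m; "ee_pos": TCP position; "orientation": TCP orientation; "force": force on the tool from outside, world axes, zero at the start; "moment": the same for the moment, N m; "opening": opening from 0.0 (shut) to 1.0 (fully open).
Only numpy, scipy, OpenCV 4.12 (cv2) and the standard library are available. Lean on these libraries where they do the work, as an engineer would, in place of code of your own. Each camera call takes 0.05 s, during which the arm holds its last target. There are 200 camera calls.

### The job

Orange 40 mm balls have strayed among the steel balls in the impact tester's sloping return lane, and one is stuck in the narrow mouth: nudge it back out of the mouth and over the lane's open edge into the red reject bin, rolling it along rather than lifting it out, and do the same with every other orange ball that comes down, until all the steel balls have run into the blue case. Any steel balls lying in the reject bin got there by mistake: pick them out and put them into the case too. When every ball is where it belongs, shut the case's lid and turn both orange turnbuttons square across it, leaving the other things on the bench alone.

Things in the scene. Friction and masses are not known exactly. Their poses are not given: they have to be found in the camera images.
- station: Ball-return station on the bench, about 200 mm wide (its x), 340 mm long (its y); it never moves. Origin at bench level below the foot of the lane, on the line of the lane's open edge; z up, y points up the lane, x from the red reject bin across the lane to its low grey rail (roughly away from the robot). All 'station' numbers are mm in this frame.
- edge (a point): Middle of the lane's open spill edge (station x 0, y 85, z 75). The aluminium lane is the strip station x 0 to 64, y 0 to 215, floor height z = 50 + 0.14 y + 0.20 (64 - x): it falls to the mouth at y = 0 and a little sideways, to the low rail. The edge at x = 0 has no wall from y 0 to 170 (a 30 high rail above that); a ball pushed over it drops into the bin and stays there.
- mouth (a point): Middle of the narrow mouth at the foot of the lane, on its floor (station x 47, y 0, z 53): 34 mm wide, x 30 to 64, open above, in the end wall (y -5 to 0) beside the yellow cheek (x 0 to 30, top at z 78). A 28 mm ball rolls through into the case, a 40 mm ball sticks. The low grey rail is the strip x 64 to 69 along the lane, 18 higher than the lane floor beside it.
- bin_floor (a point): Centre of the red reject bin's black floor, 10 mm over the bench (station x -59, y 67), a shallow trough along y where balls come to rest: inside x -112 to -6 (to -31 beside the case), y -35 to 170, walls 50 mm high over the bench, below the lane's edge.
- case_floor (a point): Centre of the blue case's black floor, 10 mm over the bench (station x 23, y -60): inside x -26 to 72, y -115 to -5, walls 5 thick, rim 70 mm over the bench.
- lid (a joint): Angle of the case's blue lid: 0 shut flat, 1.57 upright, 1.9 fully open; 1.65 to 1.88 at the start. An 8 mm plate, 106 mm wide, 112 mm from hinge to free edge, no handle. The hinge lies along the station's x at y -120, z 71 (lid's underside), at the end away from the lane; so it shuts towards the lane. It stays where it is left (friction 0.09 N m, about 1 N at the edge).
- near_button (a joint): Angle of the orange turnbutton on the bin side of the case (about nearest the robot). 0 (0 to 0.25 at the start): its bar points along the case wall, away from the lane, clear of the lid; 1.57: the bar lies square across the lid; stop at 1.7. It grows when turned anticlockwise seen from above. Stays where it is left (friction 0.03 N m).
- near_button_peg (a point): On the axis of the orange upright peg at the end of the near turnbutton's bar, 40 mm from its vertical pivot axis, which stands at station x -51, y -60 mm: 12 mm thick; it stands up from the bar (89 mm over the bench) to 115 mm; this point lies at 103 mm. Pinch it or push it sideways round the pivot.
- far_button (a joint): Angle of the orange turnbutton on the opposite side of the case (about farthest from the robot). 0 (0 to 0.25 at the start): its bar points along the case wall, away from the lane, clear of the lid; 1.57: the bar lies square across the lid; stop at 1.7. It grows when turned clockwise seen from above. Stays where it is left (friction 0.03 N m).
- far_button_peg (a point): On the axis of the orange upright peg at the end of the far turnbutton's bar, 40 mm from its vertical pivot axis, which stands at station x 99, y -60 mm: 12 mm thick; it stands up from the bar (89 mm over the bench) to 115 mm; this point lies at 103 mm. Pinch it or push it sideways round the pivot.
- orange1_center (a point): Centre of an orange-coated ball, 40 mm in diameter, about 0.26 kg, the one stuck in the mouth at the start.
- orange2_center (a point): Centre of an orange-coated ball, 40 mm in diameter, about 0.26 kg.
- orange3_center (a point): Centre of an orange-coated ball, 40 mm in diameter, about 0.26 kg; may be absent.
- steel1_center (a point): Centre of a bright steel ball, 28 mm in diameter, 0.09 kg.
- steel2_center (a point): Centre of a bright steel ball, 28 mm in diameter, 0.09 kg.
- steel3_center (a point): Centre of a bright steel ball, 28 mm in diameter, 0.09 kg.
- steel4_center (a point): Centre of a bright steel ball, 28 mm in diameter, 0.09 kg; may be absent.
- steel5_center (a point): Centre of a bright steel ball, 28 mm in diameter, 0.09 kg; may be absent.
- steel6_center (a point): Centre of a bright steel ball, 28 mm in diameter, 0.09 kg; lies in the reject bin at the start; may be absent.
- steel7_center (a point): Centre of a bright steel ball, 28 mm in diameter, 0.09 kg; lies in the reject bin at the start; may be absent.
- steel8_center (a point): Centre of a bright steel ball, 28 mm in diameter, 0.09 kg; lies in the reject bin at the start; may be absent.
- meter: Bystander on the bench: yellow hand-held multimeter 85 x 170 x 35 mm; leave it alone. Origin at its underside.
- solder_reel: Bystander on the bench: reel of solder, 60 mm across, 40 mm high; leave it alone. Origin at its underside.
- cup: Bystander on the bench: white mug 95 mm high; leave it alone. Origin at its underside.
Not all that is in view belongs to the job. What is shaped like the part that bears steel6_center but pink is not meant.

How it is judged:
On the way, in this order (a step that is already met when the one before it is completed fails the run):
1. the orange ball that blocked the mouth is nudged back out of it (horizontal distance between orange1_center and mouth above 0.035 m), for 0.1 s.
2. every orange ball is in the reject bin and every steel ball in the case, below its rim (x of orange1_center in the frame of station between -0.114 and -0.004 m and y of orange1_center in the frame of station between -0.037 and 0.172 m and z of each of orange1_center, orange2_center, orange3_center in the frame of station below 0.05 m and x of orange2_center in the frame of station between -0.114 and -0.004 m and y of orange2_center in the frame of station between -0.037 and 0.172 m and x of orange3_center in the frame of station between -0.114 and -0.004 m and y of orange3_center in the frame of station between -0.037 and 0.172 m and x of steel1_center in the frame of station between -0.028 and 0.074 m and y of steel1_center in the frame of station between -0.118 and -0.003 m and z of each of steel1_center, steel2_center, steel3_center, steel4_center, steel5_center, steel6_center, steel7_center, steel8_center in the frame of station below 0.056 m and x of steel2_center in the frame of station between -0.028 and 0.074 m and y of steel2_center in the frame of station between -0.118 and -0.003 m and x of steel3_center in the frame of station between -0.028 and 0.074 m and y of steel3_center in the frame of station between -0.118 and -0.003 m and x of steel4_center in the frame of station between -0.028 and 0.074 m and y of steel4_center in the frame of station between -0.118 and -0.003 m and x of steel5_center in the frame of station between -0.028 and 0.074 m and y of steel5_center in the frame of station between -0.118 and -0.003 m and x of steel6_center in the frame of station between -0.028 and 0.074 m and y of steel6_center in the frame of station between -0.118 and -0.003 m and x of steel7_center in the frame of station between -0.028 and 0.074 m and y of steel7_center in the frame of station between -0.118 and -0.003 m and x of steel8_center in the frame of station between -0.028 and 0.074 m and y of steel8_center in the frame of station between -0.118 and -0.003 m), for 0.3 s.
3. the lid is shut (value of joint lid below 0.08 rad), for 0.2 s.
4. both turnbuttons are turned across the lid (value of joint each of near_button, far_button above 1.25 rad), for 0.2 s.
At the end, for the whole second after the job is handed in: All orange balls lie in the red reject bin and all steel balls in the blue case below its rim and stay there; the lid is shut to within 0.08 rad; both turnbuttons stand at 1.25 rad or more, across the lid (all of step 2 and all of step 4 and value of joint lid below 0.08 rad); the robot touches nothing.
It fails at once if an orange ball is lifted out (its centre more than 150 mm over the bench; in the lane and bin it is below 115 mm) (height (world z) of any of orange1_center, orange2_center, orange3_center above 0.15 m).
It fails at once if a bystander is moved more than 30 mm (distance of any of meter, solder_reel, cup from where it was at the start of the episode above 0.03 m).
Of steel6, steel7, steel8 only 2 to 3 are there at a start; the rules pass over those that are not, and their reading is None.
Of orange3, steel4, steel5 only 1 to 3 are there at a start; the rules pass over those that are not, and their reading is None.
At some moment in a run one of orange1, orange2, orange3 may be knocked a few centimetres aside while the robot is not near it.
Once in a run the grip may slacken for a moment while it holds something.
It also fails if it takes over 210 s, if anything falls off the work surface, if the arm or the gripper's body presses on something with over 40 N, if the wrist force passes 120 N, or if a joint passes its speed limit or range.

## Working session

There is one attempt and no reset: what is moved stays moved. The work goes in short steps, Python scripts to look and compute and a tool call to move; the robot and the scene stay as the last step left them, time stands still between calls to the robot, and variables do not carry over. Pictures are saved under pics/ and viewed, about 12 in all and at most 16, crops included, and the job is handed in when it is done.

Besides the shell and the picture viewer there is one more tool, called after ">>>" by a JSON object that holds its "name" and its "arguments", one argument or row to a line. send_rows: Moves the arm, as the interface text tells. Its arguments: {"type":"object","properties":{"moves":{"type":"array","items":{"type":"object","properties":{"jaw":{"type":"number"},"tx":{"type":"number"},"ty":{"type":"number"},"tz":{"type":"number"},"rx":{"type":"number"},"ry":{"type":"number"},"rz":{"type":"number"}}}},"force":{"type":"number"}},"required":["moves"]}

```bash
mkdir -p pics; ls; cat > h.py <<'E'
from bench import *
import numpy as np, cv2
def cam(p):
    f=210/np.tan(np.radians(p["vfov"])/2); K=np.array([[f,0,p["cx"]],[0,f,p["cy"]],[0,0,1]])
    R=cv2.Rodrigues(np.array(p["rvec"],float))[0]; return K,R,np.array(p["tvec"],float)
def proj(p,X):
    K,R,t=cam(p); q=(R@np.atleast_2d(X).T).T+t; q=q@K.T; return q[:,:2]/q[:,2:]
def atz(p,uv,z):
    K,R,t=cam(p); d=R.T@np.linalg.inv(K)@np.array([uv[0],uv[1],1.]); c=-R.T@t; return c+d*(z-c[2])/d[2]
def save(p,n,crop=None,s=1):
    im=p["frame"][:,:,::-1]
    if crop: a,b,c,d=crop; im=im[b:d,a:c]
    cv2.imwrite("pics/"+n,cv2.resize(im,None,fx=s,fy=s,interpolation=cv2.INTER_CUBIC))
E
python3 - <<'E'
from h import *
o=get_obs(); print({k:np.round(v,3) for k,v in o.items()})
for n in("top","side"):
    p=capture(n); save(p,n+"0.png"); K,R,t=cam(p); print(n,np.round(-R.T@t,3),p["vfov"],p["cx"],p["cy"],[k for k in p])
    for l in("station","edge","mouth","bin_floor","case_floor","orange1_center","steel1_center","steel6_center","near_button_peg","far_button_peg","meter","cup","solder_reel"):
        print(l,[(np.round(x["at"]),round(x["score"],2)) for x in place_of(p,l)])
E
```

```text
pics
{'t': np.float64(0.0), 'joint_pos': array([-1.359,  0.494,  1.346,  0.   ,  1.303, -0.095]), 'qd': array([-0.001, -0.003, -0.001, -0.   ,  0.   ,  0.   ]), 'joint_efforts': array([-1.0000e-03, -8.7883e+01, -3.8186e+01,  7.0000e-02,  5.3000e-02,
       -0.0000e+00]), 'ee_pos': array([ 0.189, -0.595,  0.213]), 'orientation': array([-3.14 , -0.   ,  0.307]), 'force': array([ 0.672,  0.42 , -1.008]), 'moment': array([ 0.03 , -0.001,  0.009]), 'opening': np.float64(0.998)}
top [ 0.428 -0.128  1.156] 45.62643653163051 285.56559117849093 208.9268769180115 ['frame', 'vfov', 'cx', 'cy', 'rvec', 'tvec', 'shot']
station [(array([219., 209.]), 0.97), (array([370., 285.]), 0.32)]
edge [(array([172., 212.]), 0.93), (array([219., 212.]), 0.59)]
mouth [(array([215., 191.]), 0.95), (array([153., 197.]), 0.52)]
bin_floor [(array([190., 239.]), 0.57)]
case_floor [(array([242., 203.]), 0.63)]
orange1_center [(array([210., 192.]), 0.68)]
steel1_center [(array([192., 188.]), 0.64), (array([246., 202.]), 0.43)]
steel6_center [(array([198., 283.]), 0.61), (array([428., 218.]), 0.47), (array([203., 238.
[... 322 characters left out ...]
2 ['frame', 'vfov', 'cx', 'cy', 'rvec', 'tvec', 'shot']
station [(array([232., 278.]), 0.87)]
edge [(array([200., 268.]), 0.62)]
mouth [(array([208., 246.]), 0.94)]
bin_floor [(array([149., 275.]), 0.74), (array([237., 303.]), 0.56), (array([338., 185.]), 0.22)]
case_floor [(array([236., 253.]), 0.96), (array([170., 271.]), 0.52)]
orange1_center []
steel1_center [(array([192., 253.]), 0.53)]
steel6_center [(array([290., 320.]), 0.79), (array([244., 289.]), 0.6), (array([212., 246.]), 0.45)]
near_button_peg [(array([280., 217.]), 0.79)]
far_button_peg [(array([219., 198.]), 0.47)]
meter [(array([338., 185.]), 0.58), (array([207., 241.]), 0.42)]
cup [(array([274., 191.]), 0.76)]
solder_reel []
```

```bash
python3 - <<'E'
from h import *
import cv2
a=cv2.imread("pics/top0.png");b=cv2.imread("pics/side0.png")
x=cv2.resize(a[130:310,110:450],None,fx=2.3,fy=2.3,interpolation=2); cv2.imwrite("pics/t0c.png",x)
cv2.imwrite("pics/s0c.png",cv2.resize(b[150:350,100:400],None,fx=2.6,fy=2.6,interpolation=2))
E
```

```text
(no output)
```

View pics/t0c.png

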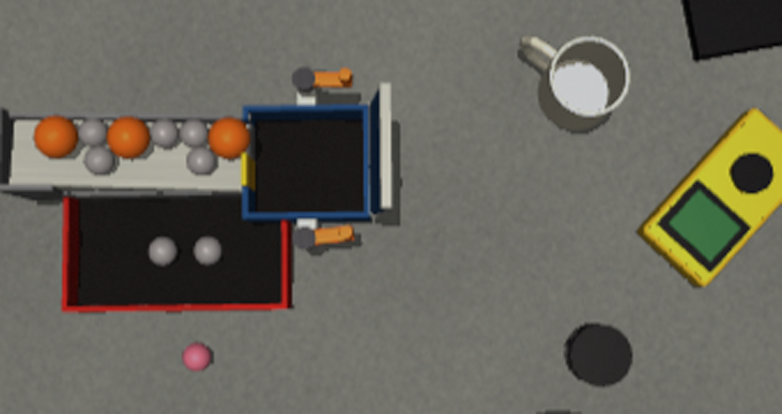

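View pics/s0c.png

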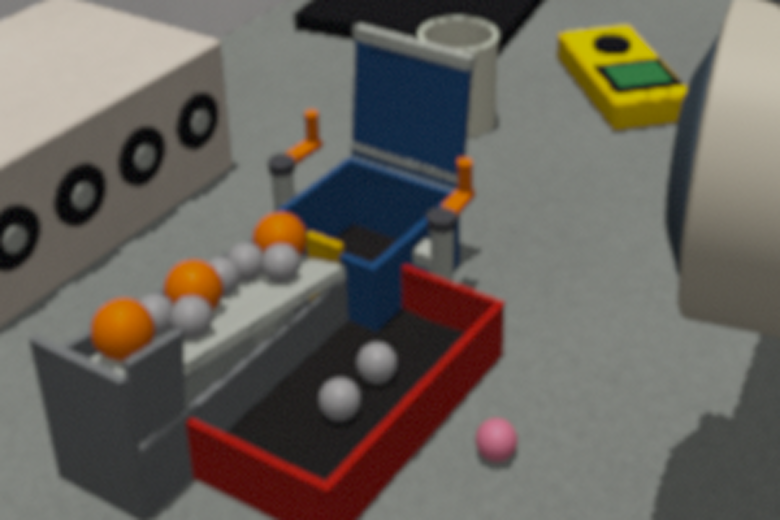

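The top view shows three orange balls in the lane at crop pixels (55,136), (128,136) and (229,137), with 5 steel balls among them. Two more steel balls are in the bin at (162,250) and (207,250), and the pink decoy lies outside. The side view agrees, and also shows a box behind the lane. Next I fit the station pose.

```bash
cat >> h.py <<'E'
def circles(p,kind):
    hsv=cv2.cvtColor(p["frame"],cv2.COLOR_RGB2HSV); h,s,v=cv2.split(hsv)
    m=((h>5)&(h<20)&(s>170)) if kind=="o" else None
    n,l,st,c=cv2.connectedComponentsWithStats(m.astype(np.uint8)); return [(np.round(c[i],1),st[i,4]) for i in range(1,n) if st[i,4]>30]
E
python3 - <<'E'
from h import *
from scipy.optimize import least_squares
P={"station":(0,0,0),"edge":(0,85,75),"mouth":(47,0,53),"bin_floor":(-59,67,10),"case_floor":(23,-60,10)}
ps=[];ob=[]
for n in("top","side"):
    p=capture(n)
    for l,X in P.items():
        for r in place_of(p,l): ob.append((p,np.array(X)/1e3,r["at"],l,r["score"],n))
def T(q,X): c,s=np.cos(q[2]),np.sin(q[2]); return np.array([q[0]+c*X[0]-s*X[1],q[1]+s*X[0]+c*X[1],X[2]])
def f(q): return np.ravel([proj(p,T(q,X))[0]-a for p,X,a,_,_,_ in ob])
best=min((least_squares(f,[x,y,w],loss="soft_l1",f_scale=2) for x in(.4,) for y in(0.,) for w in np.arange(-3,3,1)),key=lambda r:r.cost)
print(best.x,best.cost); r=f(best.x).reshape(-1,2)
for o,e in zip(ob,r): print(o[5],o[3],np.round(e,1),round(o[4],2))
p=capture("top"); print("orange",circles(p,"o"))
print(proj(p,[[.4,0,0],[.5,0,0],[.4,.1,0]]))
np.save("st.npy",best.x)
im=p["frame"].copy()
E
```

```text
[ 0.53314985  0.01983519 -0.01758272] 516.2590373255712
top station [-3.   1.7] 0.68
top edge [-3.5  0.1] 0.72
top mouth [-1.5  2.5] 0.71
top mouth [ 40.6 -22.6] 0.49
top bin_floor [-2.5  2.2] 0.62
top case_floor [-0.8 -1.1] 0.85
top case_floor [ 42.5 -38.9] 0.62
side station [-2.7  2.1] 0.98
side edge [ 3.1 -2. ] 0.92
side edge [-40.4 -18.2] 0.46
side mouth [ 0.2 -1. ] 0.83
side bin_floor [2.6 0.8] 0.8
side case_floor [-0.2  1.4] 0.79
side case_floor [ 39.7 -15.2] 0.7
orange [(array([255., 164.]), np.int32(96)), (array([133.9, 189. ]), np.int32(258)), (array([165.4, 189.2]), np.int32(257)), (array([209.1, 189.5]), np.int32(246)), (array([254.8, 231.9]), np.int32(100))]
[[226.92955123 270.95617877]
 [226.28178672 227.47262617]
 [183.32066093 272.11698102]]
```

View pics/top0.png

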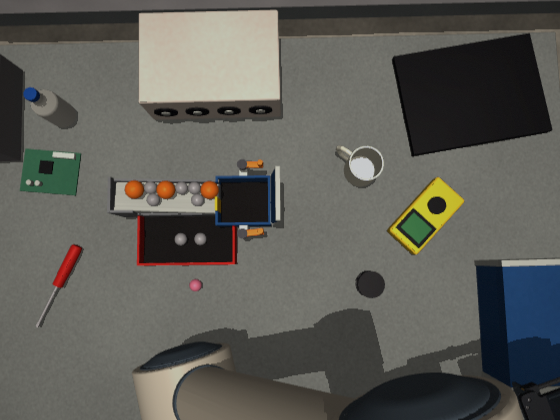

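```bash
cat >> h.py <<'E'
def T(q,X):
    X=np.atleast_2d(X)/1e3; c,s=np.cos(q[2]),np.sin(q[2]); return np.stack([q[0]+c*X[:,0]-s*X[:,1],q[1]+s*X[:,0]+c*X[:,1],X[:,2]],1)
def inv(q,W):
    W=np.atleast_2d(W); c,s=np.cos(q[2]),np.sin(q[2]); d=W[:,:2]-q[:2]; return np.c_[c*d[:,0]+s*d[:,1],-s*d[:,0]+c*d[:,1],W[:,2]]*1e3
E
python3 - <<'E'
from h import *
from scipy.optimize import least_squares
P={"station":(0,0,0),"edge":(0,85,75),"mouth":(47,0,53),"bin_floor":(-59,67,10),"case_floor":(23,-60,10)}
q=np.load("st.npy");ob=[];pp={}
for k in range(3):
  for n in("top","side"):
    p=capture(n);pp[n]=p
    for l,X in P.items():
        for r in place_of(p,l):
            if np.hypot(*(proj(p,T(q,X))[0]-r["at"]))<9: ob.append((p,X,r["at"],n))
f=lambda q:np.ravel([proj(p,T(q,X))[0]-a for p,X,a,_ in ob])
b=least_squares(f,q,loss="soft_l1"); q=b.x; print(q,len(ob),b.cost)
# red mask fit: bin outline from top
p=pp["top"]; R,G,B=[p["frame"][:,:,i].astype(int) for i in range(3)]
m=(R>110)&(G<60)&(B<60); ys,xs=np.nonzero(m); box=cv2.boundingRect(np.c_[xs,ys].astype(np.int32)); print("red",box)
m=(B>80)&(R<60)&(G<110); m[:,300:]=0; m[260:]=0; ys,xs=np.nonzero(m); print("blue",cv2.boundingRect(np.c_[xs,ys].astype(np.int32)))
print(proj(p,T(q,[(-117,-40,50),(-117,175,50),(-31,-120,70),(77,-120,70),(77,0,70),(-31,0,70)])))
# orange balls
for c,a in circles(p,"o"): print(c,a,inv(q,atz(p,c,.085)).round(1),inv(q,atz(p,c,.103)).round(1))
np.save("st.npy",q)
ims=[]
for n in("top","side"):
    p=pp[n]; im=cv2.resize(p["frame"][:,:,::-1],None,fx=3,fy=3,interpolation=2)
    for L in [[(-112,-35,50),(-112,170,50),(-6,170,50),(-6,0,50)],[(-26,-115,70),(72,-115,70),(72,-5,70),(-26,-5,70),(-26,-115,70)],[(0,0,62.8),(64,0,50),(64,215,80),(0,215,93)]]:
        u=(proj(p,T(q,L))*3+1).astype(np.int32); cv2.polylines(im,[u],False,(0,255,0),1)
    ims.append(im[450:850,300:900] if n=="top" else im[500:1050,300:1000])
cv2.imwrite("pics/ov.png",np.vstack([ims[0],cv2.resize(ims[1],(600,471))])[:,:][::1])
x=cv2.imread("pics/ov.png"); cv2.imwrite("pics/ov.png",cv2.resize(x,None,fx=.69,fy=.69,interpolation=3))
E
```

```text
[0.53551323 0.01705512 0.01111236] 28 57.65012114907285
red (53, 166, 210, 121)
blue (23, 87, 247, 138)
[[235.31573079 262.61215936]
 [137.40635914 266.29792992]
 [270.08438023 221.66797783]
 [268.39557077 172.71466317]
 [213.8072515  174.67162551]
 [214.97825606 223.69820078]]
[255. 164.] 96 [[ 94.6 -91.9  85. ]] [[ 91.2 -92.8 103. ]]
[133.9 189. ] 258 [[ 49.4 171.   85. ]] [[ 46.7 165.7 103. ]]
[165.4 189.2] 256 [[ 46.5 103.1  85. ]] [[ 43.9  99.  103. ]]
[209.1 189.5] 246 [[42.4  8.9 85. ]] [[ 39.9   6.4 103. ]]
[254.8 231.9] 99 [[-52.8 -86.8  85. ]] [[-53.8 -87.8 103. ]]
```

View pics/ov.png

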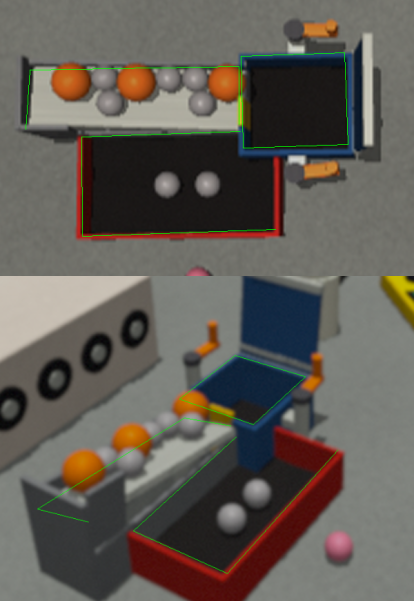

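```bash
python3 - <<'E'
from h import *
from scipy.optimize import least_squares
p=capture("top"); F=cv2.GaussianBlur(p["frame"],(1,1),0).astype(float); R,G,B=F[:,:,0],F[:,:,1],F[:,:,2]
red=np.clip((R-np.maximum(G,B)-15)/70,0,1); blu=np.clip((B-R-15)/60,0,1)
# near wall rows
cols=np.arange(148,228); sub=red[250:275,cols]; rc=(sub*np.arange(250,275)[:,None]).sum(0)/sub.sum(0); k=np.polyfit(cols,rc,1); print("near wall row@148,228",np.polyval(k,[148,228]),"thick",sub.sum(0).mean())
def edge(a,th=.5): # first crossing subpixel
    i=int(np.argmax(a>th)); return i-1+(th-a[i-1])/(a[i]-a[i-1]+1e-9)
le=[120+edge(red[r,120:160]) for r in range(225,255)]; print("left col",np.median(le), le[0],le[-1])
fe=[160+edge(blu[160:200,c]) for c in range(222,262)]; kk=np.polyfit(range(222,262),fe,1); print("case far row",np.polyval(kk,[222,262]))
ne=[235-edge(blu[235:200:-1,c]) for c in range(222,262) if not 236<c<252]; print("case near row",np.median(ne))
lc=[200+edge(blu[r,200:230]) for r in range(214,221)]; print("case left col at near",np.median(lc))
q0=np.load("st.npy"); q0[2]=-.01
def f(q):
    P=lambda X:proj(p,T(q,X))
    a=P([(-114.5,-20,50),(-114.5,150,50)]); e1=a[:,1]-np.polyval(k,a[:,0])
    b=P([(-60,175,50)])[0,0]-np.median(le)
    c=P([(77,-100,70),(77,-20,70)]); e2=c[:,1]-np.polyval(kk,c[:,0])-.5*0
    d=P([(-31,-20,70)])[0,1]-np.median(ne)
    g=P([(-24,0,70)])[0,0]-np.median(lc)
    return np.r_[e1,b,e2,d,g]
r=least_squares(f,q0); print(r.x,np.round(r.fun,2)); q=r.x; np.save("st.npy",q)
for c,a in circles(p,"o"): print(c,[inv(q,atz(p,c,z)).round(1)[0,:2] for z in(.075,.085,.098,.103)])
E
```

```text
near wall row@148,228 [263.77653744 262.82945725] thick 3.0660714285714286
left col 136.4999999995 136.7142857132653 136.4999999995
case far row [175.82424488 174.99888671]
case near row 224.62962963045268
case left col at near 214.7142857132653
[ 0.53344964  0.01688385 -0.01602001] [ 0.17  0.06  0.02  0.13 -0.29 -0.07 -0.02]
[255. 164.] [array([101. , -88.6]), array([ 99.2, -89.1]), array([ 96.7, -89.8]), array([ 95.8, -90.1])]
[133.9 189. ] [array([ 48.2, 175.4]), array([ 46.8, 172.5]), array([ 45. , 168.6]), array([ 44.3, 167.1])]
[165.4 189.2] [array([ 47.1, 106.9]), array([ 45.7, 104.6]), array([ 43.9, 101.5]), array([ 43.2, 100.3])]
[209.1 189.5] [array([45.6, 11.7]), array([44.2, 10.3]), array([42.4,  8.4]), array([41.7,  7.7])]
[254.8 231.9] [array([-47.9, -87.5]), array([-48.4, -88. ]), array([-49.1, -88.7]), array([-49.3, -89. ])]
```

```bash
cat >> h.py <<'E'
import json
from scipy.spatial.transform import Rotation as Ro
q=np.load("st.npy")
def rows(pts,syaw=None,jaw=None,reps=None,step=60):
    """pts: station mm targets; syaw: tool yaw in world (tool down); prints rows from measured pose, interpolated in <=step mm"""
    o=get_obs(); R0=Ro.from_euler("xyz",o["orientation"]); p0=np.array(o["ee_pos"]); y0=o["orientation"][2]
    if syaw is None: syaw=y0
    Rt=Ro.from_euler("xyz",[np.pi,0,syaw]); rv=(R0.inv()*Rt).as_rotvec(); out=[];cur=p0
    for i,P in enumerate(pts):
        w=T(q,P)[0]; n=max(1,int(np.ceil(np.linalg.norm(w-cur)*1e3/step)))
        for k in range(1,n+1):
            d=R0.inv().apply(cur+(w-cur)*k/n-p0)*1e3
            out.append(dict(zip(("tx","ty","tz"),d.round(0).astype(int).tolist())))
        cur=w
    print("st now",inv(q,p0).round(1),"yaw",round(y0,3),"F",np.round(o["force"],1),"t",round(float(o["t"]),2),"open",round(float(o["opening"]),2),"rv",rv.round(3)); print(len(out),json.dumps(out).replace('"',''))
E
python3 - <<'E'
from h import *
rows([(84,-20,235)],.911)
E
```

```text
st now [[-334.8 -618.1  213.9]] yaw 0.307 F [ 0.7 -0.1  0.7] t 3.9 open 1.0 rv [-0.     0.    -0.604]
13 [{tx: 45, ty: -33, tz: -2}, {tx: 90, ty: -67, tz: -3}, {tx: 135, ty: -100, tz: -5}, {tx: 181, ty: -134, tz: -6}, {tx: 226, ty: -167, tz: -8}, {tx: 271, ty: -200, tz: -10}, {tx: 316, ty: -234, tz: -11}, {tx: 361, ty: -267, tz: -13}, {tx: 406, ty: -301, tz: -15}, {tx: 452, ty: -334, tz: -16}, {tx: 497, ty: -368, tz: -18}, {tx: 542, ty: -401, tz: -19}, {tx: 587, ty: -434, tz: -21}]
```

>>> {"name": "send_rows", "arguments": {
  "moves": [
    {"jaw":1,"tx":45,"ty":-33,"tz":-20},
    {"jaw":1,"tx":90,"ty":-67,"tz":-21,"rz":-0.1},
    {"jaw":1,"tx":135,"ty":-100,"tz":-21,"rz":-0.2},
    {"jaw":1,"tx":181,"ty":-134,"tz":-21,"rz":-0.3},
    {"jaw":1,"tx":226,"ty":-167,"tz":-21,"rz":-0.4},
    {"jaw":1,"tx":271,"ty":-200,"tz":-21,"rz":-0.5},
    {"jaw":1,"tx":316,"ty":-234,"tz":-21,"rz":-0.604},
    {"jaw":1,"tx":361,"ty":-267,"tz":-21,"rz":-0.604},
    {"jaw":1,"tx":406,"ty":-301,"tz":-21,"rz":-0.604},
    {"jaw":1,"tx":470,"ty":-350,"tz":-21,"rz":-0.604},
    {"jaw":1,"tx":530,"ty":-390,"tz":-21,"rz":-0.604},
    {"jaw":1,"tx":587,"ty":-434,"tz":-21,"rz":-0.604}
  ],
  "force": 20
}}

```text
validation failed for argument at $.mo...
```

```bash
python3 - <<'E'
from h import *
rows([(84,-20,235),(84,-20,82),(72,-12,82)],.911)
E
```

```text
st now [[-334.8 -618.1  213.9]] yaw 0.307 F [ 0.7 -0.1  0.7] t 3.9 open 1.0 rv [-0.     0.    -0.604]
17 [{tx: 45, ty: -33, tz: -2}, {tx: 90, ty: -67, tz: -3}, {tx: 135, ty: -100, tz: -5}, {tx: 181, ty: -134, tz: -6}, {tx: 226, ty: -167, tz: -8}, {tx: 271, ty: -200, tz: -10}, {tx: 316, ty: -234, tz: -11}, {tx: 361, ty: -267, tz: -13}, {tx: 406, ty: -301, tz: -15}, {tx: 452, ty: -334, tz: -16}, {tx: 497, ty: -368, tz: -18}, {tx: 542, ty: -401, tz: -19}, {tx: 587, ty: -434, tz: -21}, {tx: 587, ty: -434, tz: 30}, {tx: 587, ty: -434, tz: 81}, {tx: 587, ty: -434, tz: 132}, {tx: 578, ty: -446, tz: 132}]
```

>>> {"name": "send_rows", "arguments": {
  "moves": [
    {"jaw":1,"tx":90,"ty":-67,"tz":-20,"rx":0,"ry":0,"rz":-0.15},
    {"jaw":1,"tx":181,"ty":-134,"tz":-21,"rx":0,"ry":0,"rz":-0.3},
    {"jaw":1,"tx":316,"ty":-234,"tz":-21,"rx":0,"ry":0,"rz":-0.6},
    {"jaw":1,"tx":361,"ty":-267,"tz":-21,"rx":0,"ry":0,"rz":-0.604}
  ],
  "force": 20
}}

```text
t: 4.4
ee_pos: [0.3356, -0.3926, 0.2315]
orientation: [3.141, 0.0, 0.915]
force: [0.9, 0.4, -0.9]
opening: 0.593
```

```bash
python3 - <<'E'
from h import *
rows([(84,-20,235),(84,-20,82),(72,-12,82)],.911)
E
```

```text
st now [[-191.2 -412.6  231.5]] yaw 0.915 F [ 0.9  0.4 -0.9] t 4.4 open 0.59 rv [0.001 0.    0.004]
12 [{tx: 60, ty: -2, tz: 0}, {tx: 120, ty: -3, tz: -1}, {tx: 180, ty: -5, tz: -1}, {tx: 240, ty: -7, tz: -2}, {tx: 300, ty: -8, tz: -2}, {tx: 359, ty: -10, tz: -3}, {tx: 419, ty: -12, tz: -3}, {tx: 479, ty: -13, tz: -4}, {tx: 479, ty: -13, tz: 47}, {tx: 479, ty: -13, tz: 98}, {tx: 479, ty: -13, tz: 149}, {tx: 479, ty: -28, tz: 149}]
```

>>> {"name": "send_rows", "arguments": {
  "moves": [
    {"jaw":1,"tx":60,"ty":-2,"tz":0,"rx":0,"ry":0,"rz":0},
    {"jaw":1,"tx":120,"ty":-3,"tz":-1,"rx":0,"ry":0,"rz":0},
    {"jaw":1,"tx":180,"ty":-5,"tz":-1,"rx":0,"ry":0,"rz":0},
    {"jaw":1,"tx":240,"ty":-7,"tz":-2,"rx":0,"ry":0,"rz":0},
    {"jaw":1,"tx":300,"ty":-8,"tz":-2,"rx":0,"ry":0,"rz":0},
    {"jaw":1,"tx":360,"ty":-10,"tz":-3,"rx":0,"ry":0,"rz":0},
    {"jaw":1,"tx":420,"ty":-12,"tz":-3,"rx":0,"ry":0,"rz":0},
    {"jaw":1,"tx":479,"ty":-13,"tz":-4,"rx":0,"ry":0,"rz":0},
    {"jaw":1,"tx":479,"ty":-13,"tz":20,"rx":0,"ry":0,"rz":0},
    {"jaw":1,"tx":479,"ty":-13,"tz":80,"rx":0,"ry":0,"rz":0},
    {"jaw":1,"tx":479,"ty":-13,"tz":130,"rx":0,"ry":0,"rz":0},
    {"jaw":1,"tx":479,"ty":-13,"tz":149,"rx":0,"ry":0,"rz":0}
  ]
}}

```text
t: 5.9
ee_pos: [0.6156, -0.0048, 0.0795]
orientation: [-3.139, 0.002, 0.916]
force: [-0.1, 0.3, -0.1]
opening: 0.003
```

```bash
python3 - <<'E'
from h import *
rows([(84,-20,82),(74,-10,82),(66,-2,82),(58,4,82),(48,4,82),(36,4,82),(25,3,82),(20,3,82)],.911)
p=capture("side"); save(p,"s1.png",(90,140,410,360),2.4)
E
```

```text
st now [[ 82.5 -20.4  79.5]] yaw 0.916 F [-0.1  0.3 -0.1] t 5.9 open 0.0 rv [-0.003  0.002  0.005]
8 [{tx: 1, ty: 1, tz: -3}, {tx: 3, ty: -13, tz: -2}, {tx: 5, ty: -24, tz: -2}, {tx: 5, ty: -34, tz: -2}, {tx: -1, ty: -42, tz: -2}, {tx: -8, ty: -52, tz: -2}, {tx: -16, ty: -60, tz: -2}, {tx: -19, ty: -64, tz: -2}]
```

View pics/s1.png

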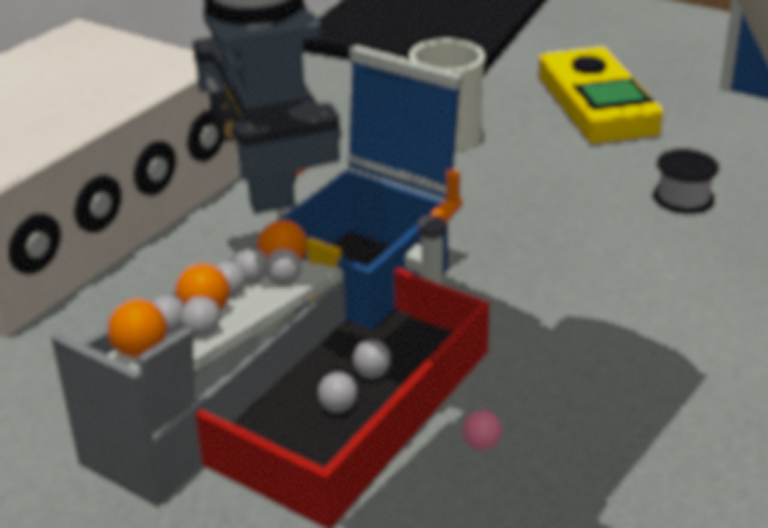

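The fingers are behind the stuck ball (at 283,240) and clear of the rim. I push it out now.

>>> {"name": "send_rows", "arguments": {
  "moves": [
    {"jaw":1,"tx":1,"ty":-5,"tz":-3,"rx":0,"ry":0,"rz":0},
    {"jaw":1,"tx":3,"ty":-13,"tz":-3,"rx":0,"ry":0,"rz":0},
    {"jaw":1,"tx":5,"ty":-20,"tz":-3,"rx":0,"ry":0,"rz":0},
    {"jaw":1,"tx":5,"ty":-27,"tz":-3,"rx":0,"ry":0,"rz":0},
    {"jaw":1,"tx":5,"ty":-34,"tz":-3,"rx":0,"ry":0,"rz":0},
    {"jaw":1,"tx":2,"ty":-38,"tz":-3,"rx":0,"ry":0,"rz":0},
    {"jaw":1,"tx":-1,"ty":-42,"tz":-3,"rx":0,"ry":0,"rz":0},
    {"jaw":1,"tx":-4,"ty":-47,"tz":-3,"rx":0,"ry":0,"rz":0},
    {"jaw":1,"tx":-8,"ty":-52,"tz":-3,"rx":0,"ry":0,"rz":0},
    {"jaw":1,"tx":-12,"ty":-56,"tz":-3,"rx":0,"ry":0,"rz":0},
    {"jaw":1,"tx":-16,"ty":-60,"tz":-3,"rx":0,"ry":0,"rz":0},
    {"jaw":1,"tx":-22,"ty":-68,"tz":-4,"rx":0,"ry":0,"rz":0}
  ]
}}

```text
t: 7.45
ee_pos: [0.5474, 0.0191, 0.0825]
orientation: [-3.137, 0.003, 0.915]
force: [1.3, -1.5, 0.8]
opening: 0.009
```

```bash
python3 - <<'E'
from h import *
rows([(12,4,84),(7,4,84)],.911)
p=capture("side"); save(p,"s2.png",(110,200,310,360),3)
E
```

```text
st now [[13.9  2.5 82.5]] yaw 0.915 F [ 1.3 -1.5  0.8] t 7.45 open 0.01 rv [-0.004  0.003  0.004]
2 [{tx: 0, ty: -2, tz: -1}, {tx: -3, ty: -6, tz: -1}]
```

View pics/s2.png

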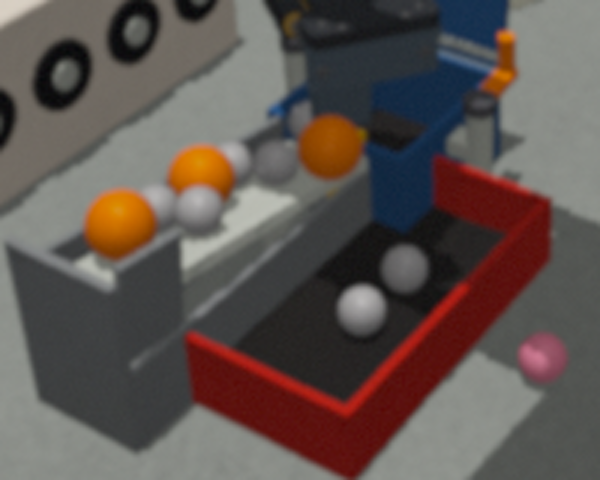

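The orange ball is at the brink (330,147) and the steel balls are still behind it. I push on over the edge.

>>> {"name": "send_rows", "arguments": {
  "moves": [
    {"jaw":1,"tx":-3,"ty":-6,"tz":-1,"rx":0,"ry":0,"rz":0},
    {"jaw":1,"tx":-7,"ty":-11,"tz":-1,"rx":0,"ry":0,"rz":0},
    {"jaw":1,"tx":-11,"ty":-16,"tz":-1,"rx":0,"ry":0,"rz":0},
    {"jaw":1,"tx":-11,"ty":-16,"tz":-1,"rx":0,"ry":0,"rz":0},
    {"jaw":1,"tx":-11,"ty":-16,"tz":-50,"rx":0,"ry":0,"rz":0},
    {"jaw":1,"tx":-11,"ty":-16,"tz":-80,"rx":0,"ry":0,"rz":0},
    {"jaw":1,"tx":-11,"ty":-16,"tz":-80,"rx":0,"ry":0,"rz":0}
  ]
}}

```text
t: 8.38
ee_pos: [0.5283, 0.0202, 0.1647]
orientation: [-3.14, 0.002, 0.915]
force: [-0.1, 0.6, -0.3]
opening: 0.003
```

```bash
python3 - <<'E'
from h import *
rows([(84,-20,160),(84,-20,85)],.911)
p=capture("side"); save(p,"s3.png",(110,170,310,360),3)
p=capture("top")
for c,a in circles(p,"o"): print(c,a,inv(q,atz(p,c,.03)).round(0)[0,:2],inv(q,atz(p,c,.08)).round(0)[0,:2])
E
```

```text
st now [[ -5.2   3.3 164.7]] yaw 0.915 F [-0.1  0.6 -0.3] t 8.38 open 0.0 rv [-0.002  0.002  0.004]
4 [{tx: 17, ty: 43, tz: 2}, {tx: 35, ty: 85, tz: 4}, {tx: 35, ty: 86, tz: 42}, {tx: 35, ty: 86, tz: 79}]
[255. 164.] 96 [110. -86.] [100. -89.]
[254.9 231.7] 104 [-45. -85.] [-48. -88.]
[219.4 237.6] 106 [-58.  -5.] [-60. -12.]
```

View pics/s3.png

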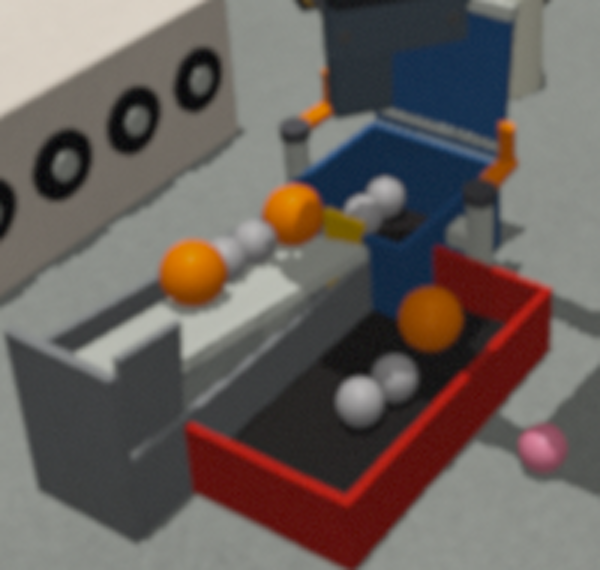

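Orange1 is in the bin (430,320). The first steel balls ran into the case. Orange2 is now in the mouth (293,213), with two steel balls and orange3 behind it. I repeat the push.

>>> {"name": "send_rows", "arguments": {
  "moves": [
    {"jaw":1,"tx":17,"ty":43,"tz":2,"rx":0,"ry":0,"rz":0},
    {"jaw":1,"tx":35,"ty":86,"tz":4,"rx":0,"ry":0,"rz":0},
    {"jaw":1,"tx":35,"ty":86,"tz":10,"rx":0,"ry":0,"rz":0},
    {"jaw":1,"tx":35,"ty":86,"tz":45,"rx":0,"ry":0,"rz":0},
    {"jaw":1,"tx":35,"ty":86,"tz":81,"rx":0,"ry":0,"rz":0},
    {"jaw":1,"tx":35,"ty":86,"tz":82,"rx":0,"ry":0,"rz":0}
  ]
}}

```text
t: 9.22
ee_pos: [0.6129, -0.004, 0.0768]
orientation: [-3.13, 0.007, 0.915]
force: [-0.4, 0.6, 1.0]
opening: 0.004
```

```bash
python3 - <<'E'
from h import *
rows([(74,-10,83),(66,-2,83),(58,4,83),(48,4,83),(36,4,83),(25,3,84),(15,3,84),(-5,3,84)],.911,step=12)
E
```

```text
st now [[ 79.8 -19.6  76.8]] yaw 0.915 F [-0.4  0.6  1. ] t 9.22 open 0.0 rv [-0.011  0.007  0.004]
11 [{tx: 2, ty: -5, tz: -3}, {tx: 4, ty: -10, tz: -6}, {tx: 6, ty: -22, tz: -6}, {tx: 6, ty: -32, tz: -6}, {tx: 0, ty: -40, tz: -6}, {tx: -4, ty: -44, tz: -6}, {tx: -7, ty: -49, tz: -6}, {tx: -15, ty: -58, tz: -6}, {tx: -21, ty: -66, tz: -6}, {tx: -27, ty: -74, tz: -6}, {tx: -33, ty: -82, tz: -6}]
```

>>> {"name": "send_rows", "arguments": {
  "moves": [
    {"jaw":1,"tx":2,"ty":-4,"tz":-6,"rx":0,"ry":0,"rz":0},
    {"jaw":1,"tx":4,"ty":-12,"tz":-6,"rx":0,"ry":0,"rz":0},
    {"jaw":1,"tx":6,"ty":-20,"tz":-6,"rx":0,"ry":0,"rz":0},
    {"jaw":1,"tx":6,"ty":-27,"tz":-6,"rx":0,"ry":0,"rz":0},
    {"jaw":1,"tx":6,"ty":-33,"tz":-6,"rx":0,"ry":0,"rz":0},
    {"jaw":1,"tx":0,"ty":-40,"tz":-6,"rx":0,"ry":0,"rz":0},
    {"jaw":1,"tx":-6,"ty":-47,"tz":-6,"rx":0,"ry":0,"rz":0},
    {"jaw":1,"tx":-12,"ty":-54,"tz":-6,"rx":0,"ry":0,"rz":0},
    {"jaw":1,"tx":-18,"ty":-62,"tz":-6,"rx":0,"ry":0,"rz":0},
    {"jaw":1,"tx":-24,"ty":-70,"tz":-6,"rx":0,"ry":0,"rz":0},
    {"jaw":1,"tx":-30,"ty":-78,"tz":-6,"rx":0,"ry":0,"rz":0},
    {"jaw":1,"tx":-34,"ty":-83,"tz":-6,"rx":0,"ry":0,"rz":0}
  ]
}}

```text
t: 10.72
ee_pos: [0.5254, 0.0198, 0.0838]
orientation: [-3.13, 0.008, 0.916]
force: [1.0, -1.1, 1.1]
opening: 0.005
```

>>> {"name": "send_rows", "arguments": {
  "moves": [
    {"jaw":1,"tx":-1,"ty":-1,"tz":0,"rx":0,"ry":0,"rz":0},
    {"jaw":1,"tx":-2,"ty":-2,"tz":-50,"rx":0,"ry":0,"rz":0},
    {"jaw":1,"tx":-2,"ty":-2,"tz":-80,"rx":0,"ry":0,"rz":0},
    {"jaw":1,"tx":-2,"ty":-2,"tz":-80,"rx":0,"ry":0,"rz":0}
  ]
}}

```text
t: 11.22
ee_pos: [0.5252, 0.0193, 0.1659]
orientation: [-3.133, 0.005, 0.916]
force: [-0.0, 0.7, 0.3]
opening: 0.001
```

```bash
python3 - <<'E'
from h import *
rows([(84,-20,160),(84,-20,85)],.911)
p=capture("side"); save(p,"s4.png",(110,170,310,360),3); print("side",circles(p,"o"))
p=capture("top")
for c,a in circles(p,"o"): print(c,a,inv(q,atz(p,c,.03)).round(0)[0,:2],inv(q,atz(p,c,.08)).round(0)[0,:2])
E
```

```text
st now [[ -8.3   2.2 165.9]] yaw 0.916 F [-0.   0.7  0.3] t 11.22 open 0.0 rv [-0.008  0.005  0.004]
4 [{tx: 19, ty: 44, tz: 2}, {tx: 37, ty: 87, tz: 5}, {tx: 37, ty: 88, tz: 42}, {tx: 38, ty: 88, tz: 80}]
side [(array([217.4, 203.9]), np.int32(70)), (array([277.1, 221.9]), np.int32(101)), (array([207.3, 241.1]), np.int32(304)), (array([251.2, 276.3]), np.int32(723))]
[254.9 164.1] 98 [109. -86.] [100. -89.]
[223.  238.5] 215 [-60. -13.] [-62. -19.]
[254.9 231.6] 105 [-45. -85.] [-48. -88.]
```

View pics/s4.png

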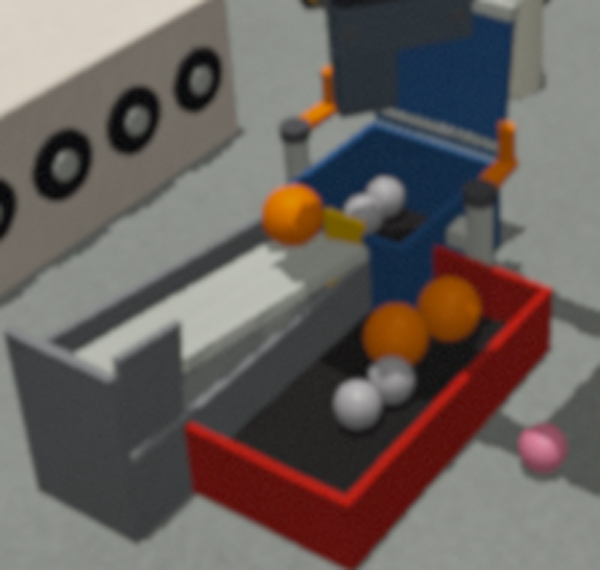

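Two orange balls are in the bin and orange3 is in the mouth (293,213). I do the same again.

>>> {"name": "send_rows", "arguments": {
  "moves": [
    {"jaw":1,"tx":19,"ty":44,"tz":2,"rx":0,"ry":0,"rz":0},
    {"jaw":1,"tx":38,"ty":88,"tz":4,"rx":0,"ry":0,"rz":0},
    {"jaw":1,"tx":38,"ty":88,"tz":10,"rx":0,"ry":0,"rz":0},
    {"jaw":1,"tx":38,"ty":88,"tz":45,"rx":0,"ry":0,"rz":0},
    {"jaw":1,"tx":38,"ty":88,"tz":79,"rx":0,"ry":0,"rz":0},
    {"jaw":1,"tx":38,"ty":88,"tz":80,"rx":0,"ry":0,"rz":0}
  ]
}}

```text
t: 12.08
ee_pos: [0.6127, -0.0037, 0.0794]
orientation: [-3.124, 0.011, 0.916]
force: [-0.5, -0.0, 0.7]
opening: 0.008
```

>>> {"name": "send_rows", "arguments": {
  "moves": [
    {"jaw":1,"tx":2,"ty":-4,"tz":-4,"rx":0,"ry":0,"rz":0},
    {"jaw":1,"tx":4,"ty":-12,"tz":-4,"rx":0,"ry":0,"rz":0},
    {"jaw":1,"tx":6,"ty":-20,"tz":-4,"rx":0,"ry":0,"rz":0},
    {"jaw":1,"tx":6,"ty":-27,"tz":-4,"rx":0,"ry":0,"rz":0},
    {"jaw":1,"tx":6,"ty":-33,"tz":-4,"rx":0,"ry":0,"rz":0},
    {"jaw":1,"tx":0,"ty":-40,"tz":-4,"rx":0,"ry":0,"rz":0},
    {"jaw":1,"tx":-6,"ty":-47,"tz":-5,"rx":0,"ry":0,"rz":0},
    {"jaw":1,"tx":-12,"ty":-54,"tz":-5,"rx":0,"ry":0,"rz":0},
    {"jaw":1,"tx":-18,"ty":-62,"tz":-5,"rx":0,"ry":0,"rz":0},
    {"jaw":1,"tx":-24,"ty":-70,"tz":-5,"rx":0,"ry":0,"rz":0},
    {"jaw":1,"tx":-30,"ty":-78,"tz":-5,"rx":0,"ry":0,"rz":0},
    {"jaw":1,"tx":-34,"ty":-83,"tz":-5,"rx":0,"ry":0,"rz":0}
  ]
}}

```text
t: 13.58
ee_pos: [0.525, 0.0201, 0.086]
orientation: [-3.123, 0.012, 0.916]
force: [0.3, -0.7, -0.4]
opening: 0.008
```

>>> {"name": "send_rows", "arguments": {
  "moves": [
    {"jaw":1,"tx":-2,"ty":-2,"tz":0,"rx":0,"ry":0,"rz":0},
    {"jaw":1,"tx":-2,"ty":-2,"tz":-50,"rx":0,"ry":0,"rz":0},
    {"jaw":0.4,"tx":-2,"ty":-2,"tz":-100,"rx":0,"ry":0,"rz":0},
    {"jaw":0.4,"tx":-2,"ty":-2,"tz":-120,"rx":0,"ry":0,"rz":0},
    {"jaw":0.4,"tx":38,"ty":58,"tz":-120,"rx":0,"ry":0,"rz":0},
    {"jaw":0.4,"tx":68,"ty":98,"tz":-120,"rx":0,"ry":0,"rz":0},
    {"jaw":0.4,"tx":68,"ty":98,"tz":-120,"rx":0,"ry":0,"rz":0}
  ]
}}

```text
t: 14.45
ee_pos: [0.6499, 0.0138, 0.2023]
orientation: [-3.124, 0.011, 0.916]
force: [-1.3, 0.3, -0.1]
opening: 0.525
```

```bash
python3 - <<'E'
from h import *
rows([(84,-20,160)],.911)
a=capture("side"); print("side",circles(a,"o"))
p=capture("top")
for c,n in circles(p,"o"): print(c,n,inv(q,atz(p,c,.03)).round(0)[0,:2],inv(q,atz(p,c,.08)).round(0)[0,:2])
for x in (p,a): print([(np.round(r["at"],1),round(r["score"],2)) for r in place_of(x,"steel1_center")])
A=cv2.resize(a["frame"][190:360,110:310],None,fx=2.4,fy=2.4,interpolation=2);B=cv2.resize(p["frame"][150:280,100:290],(480,328),interpolation=2)
A=cv2.resize(A,(480,408)); cv2.imwrite("pics/c5.png",cv2.resize(np.vstack([B,A])[:,:,::-1],None,fx=.81,fy=.81,interpolation=3))
E
```

```text
st now [[116.5  -1.2 202.3]] yaw 0.916 F [-1.3  0.3 -0.1] t 14.45 open 0.52 rv [-0.018  0.011  0.004]
1 [{tx: -34, ty: -14, tz: 43}]
side [(array([218. , 203.3]), np.int32(76)), (array([277.2, 221.5]), np.int32(106)), (array([250.3, 277.6]), np.int32(1045))]
[254.5 164. ] 113 [110. -85.] [100. -88.]
[220.3 240. ] 330 [-63.  -7.] [-65. -14.]
[254.7 231.7] 103 [-45. -85.] [-48. -88.]
[(array([261.3, 186.4]), 0.66), (array([208.5, 241.2]), 0.45)]
[(array([372.4, 223.5]), 0.73), (array([238.1, 238. ]), 0.53), (array([255.4, 287. ]), 0.51)]
```

View pics/c5.png

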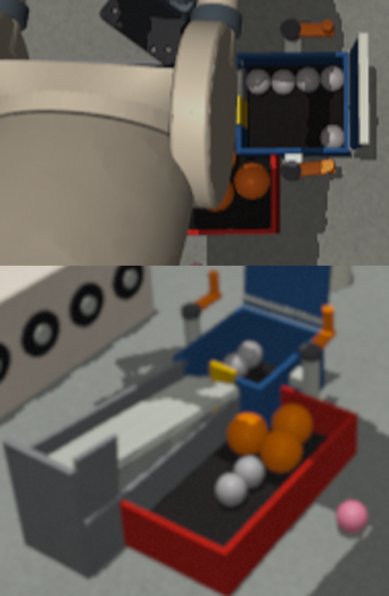

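All five lane steel balls are in the case and the lane is empty. The three orange balls lie at the mouth end of the bin, with the two steel balls uphill of them. Next I locate those two.

```bash
python3 - <<'E'
from h import *
p=capture("side"); K,R,t=cam(p)
im=cv2.resize(p["frame"],None,fx=4,fy=4,interpolation=2); g=cv2.cvtColor(im,cv2.COLOR_RGB2GRAY); s=cv2.cvtColor(im,cv2.COLOR_RGB2HSV)[:,:,1]
poly=(proj(p,T(q,[(-112,-35,12),(-112,170,12),(-6,170,12),(-6,-35,12)]))*4).astype(np.int32); M=np.zeros(g.shape,np.uint8); cv2.fillPoly(M,[poly],1); M=cv2.dilate(M,np.ones((40,40)))
m=((g>85)&(s<60)&(M>0)).astype(np.uint8)
n,l,st,c=cv2.connectedComponentsWithStats(m)
for i in range(1,n):
    if st[i,4]>600: print("comp",st[i]/4,c[i]/4)
h=cv2.HoughCircles(cv2.GaussianBlur(g,(5,5),0),cv2.HOUGH_GRADIENT,1,40,param1=80,param2=18,minRadius=25,maxRadius=60)
for x,y,r in h[0]:
    if M[int(y),int(x)]:
        for z in(.024,.030): W=atz(p,(x/4,y/4),z); print((x/4,y/4,r/4),z,inv(q,W).round(1)[0])
print(np.round(get_obs()["joint_pos"],2))
E
```

```text
comp [ 221.    287.5    24.75   24.   1409.75] [233.16589821 299.47747828]
(np.float32(238.125), np.float32(295.625), np.float32(7.5)) 0.024 [-58.6  61.3  24. ]
(np.float32(238.125), np.float32(295.625), np.float32(7.5)) 0.03 [-62.8  66.9  30. ]
(np.float32(229.125), np.float32(304.375), np.float32(8.275)) 0.024 [-58.5  88.5  24. ]
(np.float32(229.125), np.float32(304.375), np.float32(8.275)) 0.03 [-62.6  93.8  30. ]
(np.float32(236.875), np.float32(275.875), np.float32(10.875)) 0.024 [-24.2  16.5  24. ]
(np.float32(236.875), np.float32(275.875), np.float32(10.875)) 0.03 [-28.7  22.5  30. ]
[-0.07  0.54  1.28  0.    1.34  0.58]
```

```bash
python3 - <<'E'
from h import *
rows([(-58.5,88.5,140),(-58.5,88.5,60),(-58.5,88.5,15)],1.555)
E
```

```text
st now [[112.3  -0.9 203.5]] yaw 0.916 F [0.6 0.1 0.8] t 14.7 open 0.6 rv [-0.022  0.005 -0.639]
7 [{tx: -7, ty: -47, tz: 17}, {tx: -15, ty: -95, tz: 34}, {tx: -22, ty: -142, tz: 51}, {tx: -29, ty: -189, tz: 67}, {tx: -29, ty: -188, tz: 107}, {tx: -28, ty: -188, tz: 147}, {tx: -28, ty: -187, tz: 192}]
```

>>> {"name": "send_rows", "arguments": {
  "moves": [
    {"jaw":0.4,"tx":-7,"ty":-47,"tz":0,"rx":-0.02,"ry":0.005,"rz":-0.16},
    {"jaw":0.4,"tx":-15,"ty":-95,"tz":5,"rx":-0.02,"ry":0.005,"rz":-0.32},
    {"jaw":0.4,"tx":-22,"ty":-142,"tz":20,"rx":-0.02,"ry":0.005,"rz":-0.48},
    {"jaw":0.4,"tx":-29,"ty":-189,"tz":60,"rx":-0.02,"ry":0.005,"rz":-0.64},
    {"jaw":0.4,"tx":-29,"ty":-189,"tz":80,"rx":-0.022,"ry":0.005,"rz":-0.64},
    {"jaw":0.4,"tx":-29,"ty":-189,"tz":100,"rx":-0.022,"ry":0.005,"rz":-0.64},
    {"jaw":0.4,"tx":-29,"ty":-189,"tz":100,"rx":-0.022,"ry":0.005,"rz":-0.64}
  ]
}}

```text
t: 15.58
ee_pos: [0.4745, 0.1064, 0.107]
orientation: [-3.139, 0.001, 1.556]
force: [0.4, 1.3, 0.5]
opening: 0.599
```

```bash
python3 - <<'E'
from h import *
rows([(-58.5,88.5,60),(-58.5,88.5,15)],1.555)
E
```

```text
st now [[-60.3  88.6 107. ]] yaw 1.556 F [0.4 1.3 0.5] t 15.57 open 0.6 rv [-0.002  0.001  0.001]
2 [{tx: 0, ty: 2, tz: 47}, {tx: 0, ty: 2, tz: 92}]
```

>>> {"name": "send_rows", "arguments": {
  "moves": [
    {"jaw":0.4,"tx":0,"ty":2,"tz":40,"rx":0,"ry":0,"rz":0},
    {"jaw":0.4,"tx":0,"ty":2,"tz":70,"rx":0,"ry":0,"rz":0},
    {"jaw":0.4,"tx":0,"ty":2,"tz":84,"rx":0,"ry":0,"rz":0},
    {"jaw":0.4,"tx":0,"ty":2,"tz":90,"rx":0,"ry":0,"rz":0},
    {"jaw":0.4,"tx":0,"ty":2,"tz":91,"rx":0,"ry":0,"rz":0},
    {"jaw":0.75,"tx":0,"ty":2,"tz":91,"rx":0,"ry":0,"rz":0},
    {"jaw":1,"tx":0,"ty":2,"tz":91,"rx":0,"ry":0,"rz":0},
    {"jaw":1,"tx":0,"ty":2,"tz":91,"rx":0,"ry":0,"rz":0},
    {"jaw":1,"tx":0,"ty":2,"tz":91,"rx":0,"ry":0,"rz":0},
    {"jaw":1,"tx":0,"ty":2,"tz":91,"rx":0,"ry":0,"rz":0}
  ],
  "force": 25
}}

```text
t: 16.82
ee_pos: [0.4765, 0.1064, 0.0162]
orientation: [-3.14, 0.001, 1.556]
force: [-0.2, -0.0, 4.7]
opening: 0.296
```

```bash
python3 - <<'E'
from h import *
rows([(-58,88.5,125),(15,-50,125),(15,-50,50)],1.555)
E
```

```text
st now [[-58.4  88.5  16.2]] yaw 1.556 F [-0.2 -0.   4.7] t 16.82 open 0.3 rv [-0.002  0.001  0.001]
7 [{tx: 0, ty: 0, tz: -54}, {tx: 0, ty: 0, tz: -109}, {tx: -46, ty: 24, tz: -109}, {tx: -92, ty: 49, tz: -109}, {tx: -139, ty: 73, tz: -109}, {tx: -139, ty: 73, tz: -71}, {tx: -139, ty: 73, tz: -34}]
```

>>> {"name": "send_rows", "arguments": {
  "moves": [
    {"jaw":1,"tx":0,"ty":0,"tz":-40,"rx":0,"ry":0,"rz":0},
    {"jaw":1,"tx":0,"ty":0,"tz":-85,"rx":0,"ry":0,"rz":0},
    {"jaw":1,"tx":0,"ty":0,"tz":-109,"rx":0,"ry":0,"rz":0},
    {"jaw":1,"tx":-30,"ty":16,"tz":-109,"rx":0,"ry":0,"rz":0},
    {"jaw":1,"tx":-70,"ty":36,"tz":-109,"rx":0,"ry":0,"rz":0},
    {"jaw":1,"tx":-110,"ty":58,"tz":-109,"rx":0,"ry":0,"rz":0},
    {"jaw":1,"tx":-139,"ty":73,"tz":-109,"rx":0,"ry":0,"rz":0},
    {"jaw":1,"tx":-139,"ty":73,"tz":-90,"rx":0,"ry":0,"rz":0},
    {"jaw":1,"tx":-139,"ty":73,"tz":-55,"rx":0,"ry":0,"rz":0},
    {"jaw":1,"tx":-139,"ty":73,"tz":-38,"rx":0,"ry":0,"rz":0},
    {"jaw":1,"tx":-139,"ty":73,"tz":-36,"rx":0,"ry":0,"rz":0}
  ]
}}

```text
t: 18.2
ee_pos: [0.5465, -0.0336, 0.051]
orientation: [-3.137, 0.0, 1.556]
force: [-0.2, 0.1, -0.2]
opening: 0.294
```

Still held over the case. I release it and go back above the second ball.

>>> {"name": "send_rows", "arguments": {
  "moves": [
    {"jaw":0.6,"tx":0,"ty":0,"tz":0,"rx":0,"ry":0,"rz":0},
    {"jaw":0.5,"tx":0,"ty":0,"tz":0,"rx":0,"ry":0,"rz":0},
    {"jaw":0.5,"tx":0,"ty":0,"tz":0,"rx":0,"ry":0,"rz":0},
    {"jaw":0.5,"tx":0,"ty":0,"tz":-40,"rx":0,"ry":0,"rz":0},
    {"jaw":0.5,"tx":0,"ty":0,"tz":-80,"rx":0,"ry":0,"rz":0},
    {"jaw":0.4,"tx":0,"ty":0,"tz":-130,"rx":0,"ry":0,"rz":0},
    {"jaw":0.4,"tx":0,"ty":0,"tz":-160,"rx":0,"ry":0,"rz":0},
    {"jaw":0.4,"tx":0,"ty":40,"tz":-160,"rx":0,"ry":0,"rz":0},
    {"jaw":0.4,"tx":40,"ty":100,"tz":-160,"rx":0,"ry":0,"rz":0},
    {"jaw":0.4,"tx":40,"ty":130,"tz":-160,"rx":0,"ry":0,"rz":0},
    {"jaw":0.4,"tx":40,"ty":130,"tz":-160,"rx":0,"ry":0,"rz":0}
  ]
}}

```text
t: 19.58
ee_pos: [0.6798, 0.0052, 0.2101]
orientation: [-3.138, 0.0, 1.557]
force: [-1.1, -0.2, 0.2]
opening: 0.601
```

```bash
cat > bs.py <<'E'
from h import *
p=capture("side")
im=cv2.resize(p["frame"],None,fx=4,fy=4,interpolation=2); g=cv2.cvtColor(im,cv2.COLOR_RGB2GRAY)
poly=(proj(p,T(q,[(-112,-35,12),(-112,170,12),(-6,170,12),(-6,-35,12)]))*4).astype(np.int32); M=np.zeros(g.shape,np.uint8); cv2.fillPoly(M,[poly],1); M=cv2.dilate(M,np.ones((40,40)))
h=cv2.HoughCircles(cv2.GaussianBlur(g,(5,5),0),cv2.HOUGH_GRADIENT,1,40,param1=80,param2=18,minRadius=25,maxRadius=60)
for x,y,r in h[0]:
    if M[int(y),int(x)]: print((x/4,y/4,r/4),inv(q,atz(p,(x/4,y/4),.024)).round(1)[0],p["frame"][int(y/4),int(x/4)])
a=capture("top")
A=cv2.resize(p["frame"][170:340,130:330],(520,442),interpolation=2);B=cv2.resize(a["frame"][150:280,120:290],(520,398),interpolation=2)
cv2.imwrite("pics/cur.png",cv2.resize(np.vstack([B,A])[:,:,::-1],None,fx=.7,fy=.7,interpolation=3))
print([(np.round(r["at"],0),inv(q,atz(a,r["at"],.024)).round(0)[0,:2],round(r["score"],2)) for r in recognise(a,"steel1_center")])
E
python3 bs.py; python3 -c "
from h import *
rows([(-58.5,61.3,107),(-58.5,61.3,15)],1.555)"; cp pics/cur.png pics/c6.png
```

```text
(np.float32(237.625), np.float32(294.875), np.float32(7.325)) [-56.7  60.1  24. ] [172 170 170]
[(array([250., 164.]), array([112., -74.]), 0.41), (array([426., 218.]), array([ -18., -476.]), 0.17)]
st now [[143.9 -10.2 210.5]] yaw 1.556 F [-0.4  0.1 -0.3] t 19.73 open 0.6 rv [-0.005  0.     0.001]
6 [{tx: 18, ty: -50, tz: 26}, {tx: 36, ty: -101, tz: 52}, {tx: 54, ty: -151, tz: 78}, {tx: 72, ty: -202, tz: 104}, {tx: 72, ty: -202, tz: 150}, {tx: 72, ty: -201, tz: 196}]
```

View pics/c6.png

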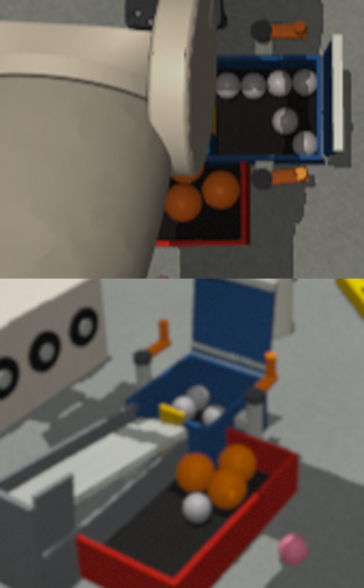

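Six steel balls are in the case, and the last one sits beside the oranges at about (-58,61).

>>> {"name": "send_rows", "arguments": {
  "moves": [
    {"jaw":0.4,"tx":18,"ty":-50,"tz":10,"rx":0,"ry":0,"rz":0},
    {"jaw":0.4,"tx":36,"ty":-101,"tz":40,"rx":0,"ry":0,"rz":0},
    {"jaw":0.4,"tx":54,"ty":-151,"tz":70,"rx":0,"ry":0,"rz":0},
    {"jaw":0.4,"tx":72,"ty":-201,"tz":104,"rx":0,"ry":0,"rz":0},
    {"jaw":0.4,"tx":72,"ty":-201,"tz":104,"rx":-0.004,"ry":0,"rz":0},
    {"jaw":0.4,"tx":72,"ty":-201,"tz":110,"rx":-0.004,"ry":0,"rz":0},
    {"jaw":0.4,"tx":72,"ty":-201,"tz":114,"rx":-0.004,"ry":0,"rz":0}
  ]
}}

```text
t: 20.6
ee_pos: [0.4782, 0.079, 0.0978]
orientation: [3.14, 0.0, 1.555]
force: [-0.6, -0.3, -0.5]
opening: 0.597
```

```bash
python3 - <<'E'
from h import *
rows([(-58,61,60),(-58,61,15)],1.555)
E
```

```text
st now [[-56.2  61.2  97.8]] yaw 1.555 F [-0.6 -0.3 -0.5] t 20.6 open 0.6 rv [0.001 0.    0.   ]
2 [{tx: 0, ty: -2, tz: 38}, {tx: 0, ty: -2, tz: 83}]
```

>>> {"name": "send_rows", "arguments": {
  "moves": [
    {"jaw":0.4,"tx":0,"ty":-2,"tz":35,"rx":0,"ry":0,"rz":0},
    {"jaw":0.4,"tx":0,"ty":-2,"tz":64,"rx":0,"ry":0,"rz":0},
    {"jaw":0.4,"tx":0,"ty":-2,"tz":76,"rx":0,"ry":0,"rz":0},
    {"jaw":0.4,"tx":0,"ty":-2,"tz":81,"rx":0,"ry":0,"rz":0},
    {"jaw":0.4,"tx":0,"ty":-2,"tz":82,"rx":0,"ry":0,"rz":0},
    {"jaw":0.75,"tx":0,"ty":-2,"tz":82,"rx":0,"ry":0,"rz":0},
    {"jaw":1,"tx":0,"ty":-2,"tz":82,"rx":0,"ry":0,"rz":0},
    {"jaw":1,"tx":0,"ty":-2,"tz":82,"rx":0,"ry":0,"rz":0},
    {"jaw":1,"tx":0,"ty":-2,"tz":82,"rx":0,"ry":0,"rz":0},
    {"jaw":1,"tx":0,"ty":-2,"tz":82,"rx":0,"ry":0,"rz":0}
  ]
}}

```text
t: 21.85
ee_pos: [0.4764, 0.079, 0.016]
orientation: [3.14, 0.0, 1.555]
force: [-1.2, 1.2, 3.8]
opening: 0.29
```

```bash
python3 - <<'E'
from h import *
rows([(-58,61,125),(15,-40,125),(15,-40,50)],1.555)
E
```

```text
st now [[-58.   61.2  16. ]] yaw 1.555 F [-1.2  1.2  3.8] t 21.85 open 0.29 rv [0.002 0.    0.   ]
7 [{tx: 0, ty: 0, tz: -55}, {tx: 0, ty: 0, tz: -109}, {tx: -34, ty: 25, tz: -109}, {tx: -68, ty: 49, tz: -109}, {tx: -101, ty: 73, tz: -109}, {tx: -101, ty: 73, tz: -71}, {tx: -101, ty: 73, tz: -34}]
```

>>> {"name": "send_rows", "arguments": {
  "moves": [
    {"jaw":1,"tx":0,"ty":0,"tz":-40,"rx":0,"ry":0,"rz":0},
    {"jaw":1,"tx":0,"ty":0,"tz":-85,"rx":0,"ry":0,"rz":0},
    {"jaw":1,"tx":0,"ty":0,"tz":-109,"rx":0,"ry":0,"rz":0},
    {"jaw":1,"tx":-25,"ty":18,"tz":-109,"rx":0,"ry":0,"rz":0},
    {"jaw":1,"tx":-55,"ty":40,"tz":-109,"rx":0,"ry":0,"rz":0},
    {"jaw":1,"tx":-85,"ty":62,"tz":-109,"rx":0,"ry":0,"rz":0},
    {"jaw":1,"tx":-101,"ty":73,"tz":-109,"rx":0,"ry":0,"rz":0},
    {"jaw":1,"tx":-101,"ty":73,"tz":-95,"rx":0,"ry":0,"rz":0},
    {"jaw":1,"tx":-101,"ty":73,"tz":-60,"rx":0,"ry":0,"rz":0},
    {"jaw":1,"tx":-101,"ty":73,"tz":-39,"rx":0,"ry":0,"rz":0},
    {"jaw":1,"tx":-101,"ty":73,"tz":-37,"rx":0,"ry":0,"rz":0}
  ]
}}

```text
t: 23.22
ee_pos: [0.5457, -0.0219, 0.0514]
orientation: [-3.139, -0.001, 1.556]
force: [-0.1, -0.5, -0.4]
opening: 0.294
```

>>> {"name": "send_rows", "arguments": {
  "moves": [
    {"jaw":0.6,"tx":0,"ty":0,"tz":0,"rx":0,"ry":0,"rz":0},
    {"jaw":0.5,"tx":0,"ty":0,"tz":0,"rx":0,"ry":0,"rz":0},
    {"jaw":0.5,"tx":0,"ty":0,"tz":0,"rx":0,"ry":0,"rz":0},
    {"jaw":0.5,"tx":0,"ty":0,"tz":-40,"rx":0,"ry":0,"rz":0},
    {"jaw":0.5,"tx":0,"ty":0,"tz":-90,"rx":0,"ry":0,"rz":0},
    {"jaw":1,"tx":0,"ty":0,"tz":-150,"rx":0,"ry":0,"rz":0},
    {"jaw":1,"tx":0,"ty":0,"tz":-200,"rx":0,"ry":0,"rz":0},
    {"jaw":1,"tx":-40,"ty":4,"tz":-200,"rx":0,"ry":0,"rz":0},
    {"jaw":1,"tx":-100,"ty":8,"tz":-200,"rx":0,"ry":0,"rz":0},
    {"jaw":1,"tx":-160,"ty":8,"tz":-200,"rx":0,"ry":0,"rz":0},
    {"jaw":1,"tx":-165,"ty":8,"tz":-200,"rx":0,"ry":0,"rz":0}
  ]
}}

```text
t: 24.6
ee_pos: [0.5515, -0.1908, 0.2515]
orientation: [-3.14, 0.0, 1.552]
force: [0.2, 0.7, 0.4]
opening: 0.0
```

```bash
python3 bs.py; cp pics/cur.png pics/c7.png
cat > lid.py <<'E'
from h import *
rows([(23,-205,250),(23,-205,152)],1.555)
L=[]
for th in np.linspace(1.85,0,14):
    c,s=np.cos(th),np.sin(th); L.append((23,-120+85*c-8*s-16,71+85*s+8*c))
print(np.round(L,0).tolist())
E
python3 lid.py
```

```text
(np.float32(238.875), np.float32(273.375), np.float32(9.825)) [-23.1   8.3  24. ] [218 129   0]
(np.float32(260.625), np.float32(270.125), np.float32(10.225)) [-53.  -22.1  24. ] [210 117   0]
[]
st now [[  21.4 -203.4  251.4]] yaw 1.555 F [ 0.4 -0.2 -0.8] t 24.75 open 0.01 rv [-0.002 -0.001  0.   ]
3 [{tx: -2, ty: 2, tz: 1}, {tx: -2, ty: 2, tz: 50}, {tx: -2, ty: 2, tz: 99}]
[[23.0, -167.0, 151.0], [23.0, -156.0, 154.0], [23.0, -144.0, 156.0], [23.0, -131.0, 156.0], [23.0, -119.0, 155.0], [23.0, -108.0, 152.0], [23.0, -97.0, 147.0], [23.0, -86.0, 140.0], [23.0, -77.0, 133.0], [23.0, -69.0, 124.0], [23.0, -62.0, 113.0], [23.0, -57.0, 103.0], [23.0, -53.0, 91.0], [23.0, -51.0, 79.0]]
```

View pics/c7.png

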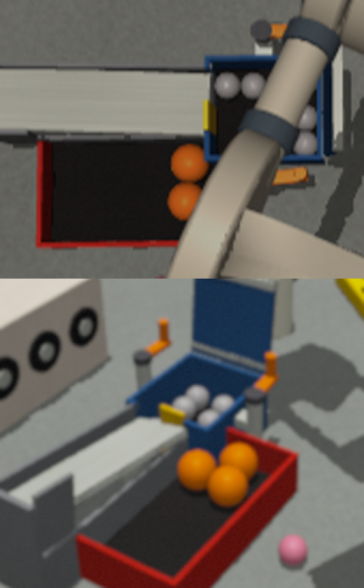

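The bin now holds only the three orange balls, the lane is clear and the steel balls are in the case. The lid is next.

>>> {"name": "send_rows", "arguments": {
  "moves": [
    {"jaw":1,"tx":-2,"ty":2,"tz":30,"rx":0,"ry":0,"rz":0},
    {"jaw":1,"tx":-2,"ty":2,"tz":70,"rx":0,"ry":0,"rz":0},
    {"jaw":1,"tx":-2,"ty":2,"tz":98,"rx":0,"ry":0,"rz":0},
    {"jaw":1,"tx":-2,"ty":2,"tz":99,"rx":0,"ry":0,"rz":0},
    {"jaw":1,"tx":-2,"ty":2,"tz":99,"rx":0,"ry":0,"rz":0}
  ]
}}

```text
t: 25.38
ee_pos: [0.554, -0.1882, 0.1536]
orientation: [-3.14, -0.0, 1.556]
force: [1.5, -0.3, 0.6]
opening: 0.004
```

```bash
python3 - <<'E'
from h import *
a=capture("top");b=capture("side")
for p in(a,b): print([(c,n) for c,n in circles(p,"o")])
o=get_obs(); print(inv(q,np.array(o["ee_pos"])).round(1))
# orange heights: row of tops in side for z hypotheses
print(proj(b,T(q,[(-24,12,33),(-59,-10,30),(-59,30,30)])).round(0),proj(a,T(q,[(-24,12,33),(-59,-10,30),(-59,30,30)])).round(0))
E
```

```text
[(array([254.6, 163.9]), np.int32(91)), (array([209. , 235.1]), np.int32(601))]
[(array([218. , 203.1]), np.int32(83)), (array([277.2, 221.9]), np.int32(118)), (array([250.9, 276.3]), np.int32(1069))]
[[  24.  -205.2  153.9]]
[[238. 271.]
 [260. 272.]
 [248. 284.]] [[212. 223.]
 [221. 238.]
 [204. 238.]]
```

>>> {"name": "send_rows", "arguments": {
  "moves": [
    {"jaw":1,"tx":20,"ty":0,"tz":2,"rx":0,"ry":0,"rz":0},
    {"jaw":1,"tx":38,"ty":0,"tz":2,"rx":0,"ry":0,"rz":0},
    {"jaw":1,"tx":49,"ty":0,"tz":0,"rx":0,"ry":0,"rz":0},
    {"jaw":1,"tx":61,"ty":0,"tz":-2,"rx":0,"ry":0,"rz":0},
    {"jaw":1,"tx":74,"ty":0,"tz":-2,"rx":0,"ry":0,"rz":0},
    {"jaw":1,"tx":86,"ty":0,"tz":-1,"rx":0,"ry":0,"rz":0},
    {"jaw":1,"tx":97,"ty":0,"tz":2,"rx":0,"ry":0,"rz":0},
    {"jaw":1,"tx":108,"ty":0,"tz":7,"rx":0,"ry":0,"rz":0},
    {"jaw":1,"tx":119,"ty":0,"tz":14,"rx":0,"ry":0,"rz":0},
    {"jaw":1,"tx":128,"ty":0,"tz":21,"rx":0,"ry":0,"rz":0}
  ]
}}

```text
t: 26.72
ee_pos: [0.5559, -0.0599, 0.1322]
orientation: [-3.141, -0.0, 1.556]
force: [0.2, -0.9, -0.4]
opening: -0.001
```

>>> {"name": "send_rows", "arguments": {
  "moves": [
    {"jaw":1,"tx":8,"ty":0,"tz":9,"rx":0,"ry":0,"rz":0},
    {"jaw":1,"tx":15,"ty":0,"tz":20,"rx":0,"ry":0,"rz":0},
    {"jaw":1,"tx":20,"ty":0,"tz":30,"rx":0,"ry":0,"rz":0},
    {"jaw":1,"tx":24,"ty":0,"tz":40,"rx":0,"ry":0,"rz":0},
    {"jaw":1,"tx":25,"ty":0,"tz":46,"rx":0,"ry":0,"rz":0}
  ]
}}

```text
t: 27.35
ee_pos: [0.556, -0.0347, 0.0854]
orientation: [-3.14, -0.0, 1.556]
force: [-0.9, 0.8, 0.7]
opening: 0.005
```

```bash
python3 - <<'E'
from h import *
rows([(23,-51,80)],1.555)
p=capture("side"); save(p,"s8.png",(130,130,350,310),2.4)
E
```

```text
st now [[ 23.4 -51.2  85.4]] yaw 1.556 F [-0.9  0.8  0.7] t 27.35 open 0.0 rv [-0.001 -0.     0.001]
1 [{tx: 0, ty: 0, tz: 5}]
```

View pics/s8.png

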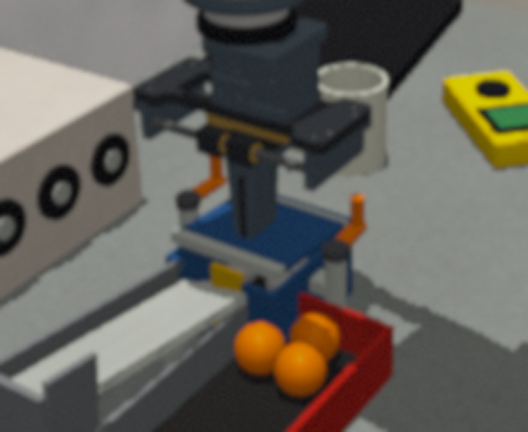

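The lid is almost down, with the tip 6 mm above its shut height. I press it to contact and then lift.

>>> {"name": "send_rows", "arguments": {
  "moves": [
    {"jaw":1,"tx":2,"ty":0,"tz":4,"rx":0,"ry":0,"rz":0},
    {"jaw":1,"tx":3,"ty":0,"tz":7,"rx":0,"ry":0,"rz":0},
    {"jaw":1,"tx":3,"ty":0,"tz":9,"rx":0,"ry":0,"rz":0},
    {"jaw":1,"tx":3,"ty":0,"tz":10,"rx":0,"ry":0,"rz":0}
  ]
}}

```text
t: 27.9
ee_pos: [0.5562, -0.0321, 0.0782]
orientation: [3.141, 0.001, 1.556]
force: [-21.2, -0.6, 77.5]
opening: 0.006
```

```bash
python3 - <<'E'
from h import *
rows([(23,-51,150)],1.555)
a=capture("top");b=capture("side")
for p in(a,b):
  for l in("near_button_peg","far_button_peg"):
    print(l,[(r["at"],inv(q,atz(p,r["at"],.103)).round(1)[0,:2],round(r["score"],2)) for r in place_of(p,l)[:2]])
  for c,n in circles(p,"o"): print(c,n,inv(q,atz(p,c,.1)).round(0)[0,:2])
E
```

```text
st now [[ 23.5 -48.6  78.2]] yaw 1.556 F [-21.2  -0.6  77.5] t 27.9 open 0.01 rv [0.    0.001 0.001]
2 [{tx: -1, ty: 0, tz: -36}, {tx: -2, ty: 0, tz: -72}]
near_button_peg [([257.3, 233.1], array([-51.9, -94.3]), 0.54)]
far_button_peg [([219.3, 211.4], array([ -5.2, -14.1]), 0.31), ([363.5, 170.0], array([  80.7, -321.8]), 0.28)]
[207.  225.5] 223 [-35.  12.]
[259.1 231.1] 52 [-48. -98.]
near_button_peg [([277.4, 217.6], array([-46.5, -94.6]), 0.54)]
far_button_peg [([219.3, 200.0], array([ 93.2, -90.8]), 0.49)]
[217.9 205.4] 64 [ 85. -75.]
[277.1 222.3] 101 [-52. -84.]
[251.  276.5] 1067 [-102.   82.]
```

>>> {"name": "send_rows", "arguments": {
  "moves": [
    {"jaw":1,"tx":0,"ty":0,"tz":-4,"rx":0,"ry":0,"rz":0},
    {"jaw":1,"tx":0,"ty":0,"tz":-40,"rx":0,"ry":0,"rz":0},
    {"jaw":0.5,"tx":0,"ty":0,"tz":-72,"rx":0,"ry":0,"rz":0},
    {"jaw":0.5,"tx":-25,"ty":-36,"tz":-72,"rx":0,"ry":0,"rz":0},
    {"jaw":0.5,"tx":-50,"ty":-72,"tz":-72,"rx":0,"ry":0,"rz":0},
    {"jaw":0.5,"tx":-50,"ty":-72,"tz":-72,"rx":0,"ry":0,"rz":0},
    {"jaw":0.5,"tx":-50,"ty":-72,"tz":-72,"rx":0,"ry":0,"rz":0}
  ]
}}

```text
t: 29.08
ee_pos: [0.484, -0.0811, 0.1506]
orientation: [3.14, 0.001, 1.556]
force: [0.0, 0.9, -0.2]
opening: 0.491
```

```bash
python3 - <<'E'
from h import *
rows([(-48,-99,120),(-48,-99,95)],1.555)
b=capture("side")
for l in("near_button_peg","far_button_peg"): print(l,[(r["at"],inv(q,atz(b,r["at"],.103)).round(1)[0,:2],round(r["score"],2)) for r in place_of(b,l)[:2]])
save(b,"s9.png",(170,130,350,310),3)
E
```

```text
st now [[-47.9 -98.8 150.6]] yaw 1.556 F [ 0.   0.9 -0.2] t 29.07 open 0.49 rv [0.002 0.001 0.001]
2 [{tx: 0, ty: 0, tz: 31}, {tx: 0, ty: 0, tz: 56}]
near_button_peg [([276.8, 217.4], array([-45.1, -94.6]), 0.73)]
far_button_peg [([218.8, 198.1], array([ 99. , -96.8]), 0.61)]
```

View pics/s9.png

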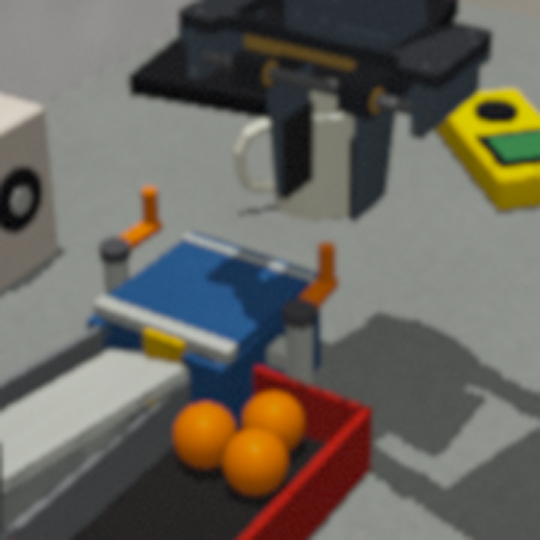

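The lid is shut flat and both bars point away from the lane. I pinch the near peg.

>>> {"name": "send_rows", "arguments": {
  "moves": [
    {"jaw":0.5,"tx":0,"ty":2,"tz":30,"rx":0,"ry":0,"rz":0},
    {"jaw":0.5,"tx":0,"ty":2,"tz":50,"rx":0,"ry":0,"rz":0},
    {"jaw":0.5,"tx":0,"ty":2,"tz":55,"rx":0,"ry":0,"rz":0},
    {"jaw":0.8,"tx":0,"ty":2,"tz":55,"rx":0,"ry":0,"rz":0},
    {"jaw":1,"tx":0,"ty":2,"tz":55,"rx":0,"ry":0,"rz":0},
    {"jaw":1,"tx":0,"ty":2,"tz":55,"rx":0,"ry":0,"rz":0},
    {"jaw":1,"tx":0,"ty":2,"tz":55,"rx":0,"ry":0,"rz":0},
    {"jaw":1,"tx":0,"ty":2,"tz":55,"rx":0,"ry":0,"rz":0}
  ],
  "force": 12
}}

```text
t: 30.22
ee_pos: [0.4864, -0.0809, 0.0956]
orientation: [3.14, 0.001, 1.557]
force: [-0.5, -0.4, 3.8]
opening: 0.127
```

```bash
python3 - <<'E'
from h import *
rows([(-51+40*np.sin(t),-60-40*np.cos(t),95) for t in np.linspace(.25,1.6,10)],1.555)
E
```

```text
st now [[-45.4 -98.5  95.6]] yaw 1.557 F [-0.5 -0.4  3.8] t 30.23 open 0.13 rv [0.002 0.001 0.002]
10 [{tx: 0, ty: 4, tz: 1}, {tx: 2, ty: 10, tz: 1}, {tx: 4, ty: 15, tz: 1}, {tx: 8, ty: 20, tz: 1}, {tx: 12, ty: 25, tz: 1}, {tx: 17, ty: 28, tz: 1}, {tx: 22, ty: 31, tz: 1}, {tx: 28, ty: 33, tz: 1}, {tx: 34, ty: 34, tz: 1}, {tx: 40, ty: 34, tz: 1}]
```

Opening is 11.6 mm, so the peg is pinched. I drag it round, then release.

>>> {"name": "send_rows", "arguments": {
  "moves": [
    {"jaw":1,"tx":0,"ty":4,"tz":0,"rx":0,"ry":0,"rz":0},
    {"jaw":1,"tx":2,"ty":10,"tz":0,"rx":0,"ry":0,"rz":0},
    {"jaw":1,"tx":4,"ty":15,"tz":0,"rx":0,"ry":0,"rz":0},
    {"jaw":1,"tx":8,"ty":20,"tz":0,"rx":0,"ry":0,"rz":0},
    {"jaw":1,"tx":12,"ty":25,"tz":0,"rx":0,"ry":0,"rz":0},
    {"jaw":1,"tx":17,"ty":28,"tz":0,"rx":0,"ry":0,"rz":0},
    {"jaw":1,"tx":22,"ty":31,"tz":0,"rx":0,"ry":0,"rz":0},
    {"jaw":1,"tx":28,"ty":33,"tz":0,"rx":0,"ry":0,"rz":0},
    {"jaw":1,"tx":34,"ty":34,"tz":0,"rx":0,"ry":0,"rz":0},
    {"jaw":1,"tx":39,"ty":34,"tz":0,"rx":0,"ry":0,"rz":0},
    {"jaw":1,"tx":39,"ty":34,"tz":0,"rx":0,"ry":0,"rz":0}
  ]
}}

```text
t: 31.6
ee_pos: [0.5222, -0.0419, 0.0959]
orientation: [3.137, 0.001, 1.557]
force: [7.0, -0.2, -2.7]
opening: 0.13
```

>>> {"name": "send_rows", "arguments": {
  "moves": [
    {"jaw":0.6,"tx":0,"ty":0,"tz":0,"rx":0,"ry":0,"rz":0},
    {"jaw":0.5,"tx":0,"ty":0,"tz":0,"rx":0,"ry":0,"rz":0},
    {"jaw":0.5,"tx":0,"ty":0,"tz":0,"rx":0,"ry":0,"rz":0},
    {"jaw":0.5,"tx":0,"ty":0,"tz":-30,"rx":0,"ry":0,"rz":0},
    {"jaw":0.5,"tx":0,"ty":0,"tz":-55,"rx":0,"ry":0,"rz":0},
    {"jaw":0.5,"tx":-13,"ty":40,"tz":-55,"rx":0,"ry":0,"rz":0},
    {"jaw":0.5,"tx":-26,"ty":80,"tz":-55,"rx":0,"ry":0,"rz":0},
    {"jaw":0.5,"tx":-39,"ty":108,"tz":-55,"rx":0,"ry":0,"rz":0},
    {"jaw":0.5,"tx":-39,"ty":108,"tz":-55,"rx":0,"ry":0,"rz":0}
  ]
}}

```text
t: 32.72
ee_pos: [0.6307, -0.0832, 0.151]
orientation: [3.137, 0.001, 1.556]
force: [-0.4, 0.5, -0.5]
opening: 0.5
```

```bash
python3 - <<'E'
from h import *
rows([(97,-98,120),(97,-98,95)],1.555)
a=capture("top");b=capture("side")
for p in(a,b):
  for l in("near_button_peg","far_button_peg"): print(l,[(r["at"],inv(q,atz(p,r["at"],.103)).round(1)[0,:2],round(r["score"],2)) for r in place_of(p,l)[:2]])
E
```

```text
st now [[ 98.8 -98.5 151. ]] yaw 1.556 F [-0.4  0.5 -0.5] t 32.73 open 0.5 rv [0.005 0.001 0.001]
2 [{tx: 1, ty: -2, tz: 31}, {tx: 1, ty: -2, tz: 56}]
near_button_peg []
far_button_peg [([362.0, 170.5], array([  79.6, -318.5]), 0.41)]
near_button_peg [([252.4, 218.8], array([ -7.2, -65. ]), 0.55)]
far_button_peg [([220.0, 195.9], array([ 102.6, -105.8]), 0.64)]
```

>>> {"name": "send_rows", "arguments": {
  "moves": [
    {"jaw":0.5,"tx":0,"ty":-3,"tz":30,"rx":0.005,"ry":0,"rz":0},
    {"jaw":0.5,"tx":0,"ty":-3,"tz":50,"rx":0.005,"ry":0,"rz":0},
    {"jaw":0.5,"tx":0,"ty":-3,"tz":55,"rx":0.005,"ry":0,"rz":0},
    {"jaw":0.8,"tx":0,"ty":-3,"tz":55,"rx":0.005,"ry":0,"rz":0},
    {"jaw":1,"tx":0,"ty":-3,"tz":55,"rx":0.005,"ry":0,"rz":0},
    {"jaw":1,"tx":0,"ty":-3,"tz":55,"rx":0.005,"ry":0,"rz":0},
    {"jaw":1,"tx":0,"ty":-3,"tz":55,"rx":0.005,"ry":0,"rz":0},
    {"jaw":1,"tx":0,"ty":-3,"tz":55,"rx":0.005,"ry":0,"rz":0}
  ]
}}

```text
t: 34.02
ee_pos: [0.6263, -0.0821, 0.097]
orientation: [-3.141, 0.001, 1.557]
force: [0.7, -0.4, 3.7]
opening: 0.121
```

```bash
python3 - <<'E'
from h import *
rows([(99-40*np.sin(t),-60-40*np.cos(t),95) for t in np.linspace(.25,1.6,10)],1.555)
E
```

```text
st now [[ 94.4 -97.5  97. ]] yaw 1.557 F [ 0.7 -0.4  3.7] t 34.02 open 0.12 rv [-0.     0.001  0.002]
10 [{tx: -1, ty: -5, tz: 2}, {tx: 1, ty: -11, tz: 2}, {tx: 3, ty: -16, tz: 2}, {tx: 7, ty: -21, tz: 2}, {tx: 11, ty: -25, tz: 2}, {tx: 16, ty: -29, tz: 2}, {tx: 21, ty: -32, tz: 2}, {tx: 27, ty: -34, tz: 2}, {tx: 33, ty: -35, tz: 2}, {tx: 39, ty: -35, tz: 2}]
```

>>> {"name": "send_rows", "arguments": {
  "moves": [
    {"jaw":1,"tx":0,"ty":-5,"tz":0,"rx":0,"ry":0,"rz":0},
    {"jaw":1,"tx":1,"ty":-11,"tz":0,"rx":0,"ry":0,"rz":0},
    {"jaw":1,"tx":3,"ty":-16,"tz":0,"rx":0,"ry":0,"rz":0},
    {"jaw":1,"tx":7,"ty":-21,"tz":0,"rx":0,"ry":0,"rz":0},
    {"jaw":1,"tx":11,"ty":-25,"tz":0,"rx":0,"ry":0,"rz":0},
    {"jaw":1,"tx":16,"ty":-29,"tz":0,"rx":0,"ry":0,"rz":0},
    {"jaw":1,"tx":21,"ty":-32,"tz":0,"rx":0,"ry":0,"rz":0},
    {"jaw":1,"tx":27,"ty":-34,"tz":0,"rx":0,"ry":0,"rz":0},
    {"jaw":1,"tx":33,"ty":-35,"tz":0,"rx":0,"ry":0,"rz":0},
    {"jaw":1,"tx":38,"ty":-35,"tz":0,"rx":0,"ry":0,"rz":0},
    {"jaw":1,"tx":38,"ty":-35,"tz":0,"rx":0,"ry":0,"rz":0}
  ]
}}

```text
t: 35.4
ee_pos: [0.5926, -0.0434, 0.0971]
orientation: [3.14, 0.002, 1.558]
force: [7.6, -0.2, -1.1]
opening: 0.125
```

>>> {"name": "send_rows", "arguments": {
  "moves": [
    {"jaw":0.6,"tx":0,"ty":0,"tz":0,"rx":0,"ry":0,"rz":0},
    {"jaw":0.6,"tx":0,"ty":0,"tz":0,"rx":0,"ry":0,"rz":0},
    {"jaw":0.6,"tx":0,"ty":0,"tz":0,"rx":0,"ry":0,"rz":0},
    {"jaw":0.6,"tx":0,"ty":0,"tz":-30,"rx":0,"ry":0,"rz":0},
    {"jaw":0.6,"tx":0,"ty":0,"tz":-80,"rx":0,"ry":0,"rz":0},
    {"jaw":0.6,"tx":0,"ty":0,"tz":-130,"rx":0,"ry":0,"rz":0},
    {"jaw":0.6,"tx":-50,"ty":0,"tz":-150,"rx":0,"ry":0,"rz":0},
    {"jaw":0.6,"tx":-110,"ty":0,"tz":-150,"rx":0,"ry":0,"rz":0},
    {"jaw":0.6,"tx":-170,"ty":0,"tz":-150,"rx":0,"ry":0,"rz":0},
    {"jaw":0.6,"tx":-230,"ty":0,"tz":-150,"rx":0,"ry":0,"rz":0},
    {"jaw":0.6,"tx":-230,"ty":0,"tz":-150,"rx":0,"ry":0,"rz":0}
  ]
}}

```text
t: 36.78
ee_pos: [0.5886, -0.2771, 0.2468]
orientation: [3.141, 0.002, 1.553]
force: [0.6, 0.3, 0.2]
opening: 0.401
```

```bash
python3 bs.py; cp pics/cur.png pics/c10.png
```

```text
(np.float32(261.125), np.float32(270.625), np.float32(10.725)) [-54.7 -21.3  24. ] [205 112   0]
[]
```

View pics/c10.png

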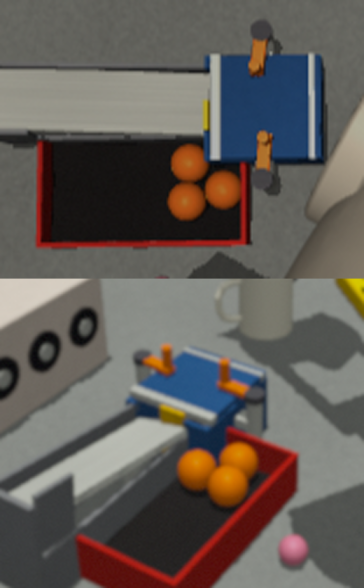

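The lid is shut, both buttons stand square across it, the three orange balls are in the bin and the lane is empty. I hand it in.

```bash
python3 -c "
from bench import *
print(job_done())"
```

```text
the job is handed in; nothing more can be done
None
```

The job is done and handed in at about t = 37 s; no verdict was reported.

- **Orange balls:** I rolled all three out of the mouth and over the open edge into the red bin, using the shut fingers. None was lifted.
- **Steel balls:** The five in the lane ran into the case on their own. I picked the two from the bin and released them over the case. The pink ball was left alone.
- **Lid and turnbuttons:** I swung the lid shut and turned both buttons across it by their pegs.

**Last checks:** The final pictures show:
- only the three orange balls in the bin
- an empty lane
- the lid flat
- both bars square across it, by eye at about 1.5 rad
- the arm clear of everything

**What was less certain:**
- **Steel count:** The closed lid hides the steel balls. I last counted six in the case directly. The seventh was still in the grip just before release, and no steel ball was left in the bin or lane afterwards.
- **Lid press:** Pressing the lid down peaked at about 78 N. That is under the 120 N wrist limit, but above the 40 N limit for the arm or gripper body. The contact was at the fingertips, not the body.
- **Detectors:** The trained peg detectors were off by several millimetres, so I worked from the peg's known 40 mm radius instead.

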